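# Tilt-test the sealed sensor housings and quarantine the rattler

## Robot

A 7-joint arm with a two-finger parallel gripper is mounted at the origin on the work surface. World frame = base frame: x ahead of the robot, y to its left, z up, the work surface at z = 0. Lengths are in m, angles in rad, forces in N, time in s.
With the tool pointing down it reaches from about 0.425 to 0.825 m from the base axis. Payload 3.6 kg.
Tool frame: the origin (TCP) lies on the centre line of the jaws, within the pads' length; the fingertips stand 14 mm ahead of it and the grasp point (between the pads) lies 5 mm behind it; z points along the fingers, y is the direction in which the jaws open and shut (so a half turn about z gives the same grasp; the last joint's range is limited). The gripper opens to 93 mm and grips with 3 to 60 N. Pads are 15 mm wide; open, the fingers measure 128 mm over their backs; the gripper's body (75 mm by 188 mm) begins 65 mm behind the grasp point.
Start: joints at [1.119, 0.615, -0.013, 1.423, 0.008, 1.103, -0.04], TCP at [0.268, -0.592, 0.206] pointing down, gripper open.
Joint ranges: [-3.12, 3.12], [-0.3, 2.06], [-1.34, 1.32], [0.26, 2.42], [-1.36, 4.5], [0.01, 1.98], [-2.84, 2.84]. Speed limits (rad/s): [2.79, 2.79, 3.14, 3.14, 3.14, 3.14, 3.14].

## Interface

Orientations are given as a unit quaternion [w, x, y, z].
In Python, from cell import env gives the robot as it stands. The module is installed in compiled form; this text tells all that it offers.
- The arm moves only by the tool play_rows, never from a script. Its argument "plan" is a list that holds one entry, the list of rows, each a list of 7 numbers: the opening, from -1 (shut) to 1 (fully open), then the shift along the tool's x, y, z in m, then the turn, a rotation vector about the tool's x, y, z in rad. A call has exactly 10 rows; each row shifts and turns the commanded pose from where the row before left it, along the tool's axes as they then stand; what a row does not reach is not made up. A row lasts 1/10 s, in which the tool goes at most 50 mm and 8.59 degrees, less where a joint would pass 70% of its speed; a pose out of reach is approached as far as the arm can. A call with a gripper value outside its range is refused whole. The fingers move at their own pace and stop on an object; the grip force is fixed at half the most. Time passes only in rows, so rows that do not move let the fingers close, or fill a call up. It gives the time, the measured TCP pose, the force and the opening at its end, in the units of the state.
- env.get_state(): the state, without advancing time (a new reading comes with each control period).
- env.grab_frame(name): name is "side" or "top" or "wrist"; returns a dict with "image" (420x560x3 uint8, blue, green, red), "fx", "fy", "cx", "cy" (pixels), "cam_to_world" (4x4, takes a point from camera to world coordinates); the wrist camera has in their place "mount" (4x4, takes a point from camera to tool coordinates, whose origin is the TCP and whose axes are the flange's). Camera axes: x right, y down, z forward; pixel columns grow to the right and rows downward; lengths in m; the calibration is good to about 2 mm. A picture is of the moment at which its call begins: read the wrist's pose just before it. There is no depth.
- env.job_done(): hands the job in, once; it reports no verdict.
The state is a dict: "clock": time; "qpos": joint angles; "qd": joint speeds; "joint_efforts": joint torques, N m; "tcp_pos": TCP position; "ee_rot": TCP orientation; "force": force on the tool from outside, world axes, zero at the start; "wrist_torque": the same for the moment, N m; "finger_gap": opening from 0.0 (shut) to 1.0 (fully open).
Only numpy, scipy, OpenCV 4.12 (cv2) and the standard library are available. Lean on these libraries where they do the work, as an engineer would, in place of code of your own. Each camera call takes 0.05 s, during which the arm holds its last target.

## Task

One of the three look-alike sealed housings in the blue rack rattles: a brass mass has come loose inside and slides from end to end when the housing is tipped. Lift and tip the housings to feel which one it is, then stand the rattler flat on the floor of the empty compartment with the red floor in the open black case, and leave the two sound ones standing in the rack. Set the housings down rather than letting them drop, and leave the other things on the bench alone.

Things in the scene. Friction and masses are not known exactly. Their poses are not given: they have to be found in the camera images.
- housing_a: sealed aluminium housing, black end plates, yellow patch on top, identical to the other two: 66 mm long (x), 40 wide (y), 50 tall (z); origin at the centre of its underside; about 0.34 kg. Which one rattles does not follow name or place. In the rattler a 0.19 kg mass slides 38 mm along x when tipped end-down over 10 degrees (25 to be sure) and stays there when levelled: 0.07 Nm from end to end
- housing_b: sealed aluminium housing, black end plates, yellow patch on top, identical to the other two: 66 mm long (x), 40 wide (y), 50 tall (z); origin at the centre of its underside; about 0.34 kg. Which one rattles does not follow name or place
- housing_c: sealed aluminium housing, black end plates, yellow patch on top, identical to the other two: 66 mm long (x), 40 wide (y), 50 tall (z); origin at the centre of its underside; about 0.34 kg. Which one rattles does not follow name or place
- rack: fixed rack, origin at the centre of its underside: base plate 110 (x) x 240 (y) x 6 mm, two blue rails along y, inner faces at x = +-39 mm, tops 72 mm up. Housings stand on the base plate, length along the rack's x, at y = -85, 0, +85 mm. The rails shield their ends: here take them across their 40 mm width (45 mm free between neighbours)
- case: fixed open instrument case, black with aluminium edges and dark grey foam, 240 (x) x 170 (y) x 90 mm; origin at the centre of its underside
- compartment (a point): centre of the red floor of the case's only empty compartment, 30 mm above the bench; axes as the case's. It is 180 mm long (x), 52 wide (y), 60 deep. A housing stands in it yellow patch up, length along x, either way round, anywhere along it. Only 6 mm is left at each long side, too little for fingers: hold the housing by its two ends (66 mm apart), where there is room
- mat: fixed black rubber mat 110 (x) x 180 (y) x 3 mm lying beyond the rack, a free place to put a housing down and take it another way; origin at the centre of its underside
- screwdriver: green-handled screwdriver 170 mm long, loose, to be left alone
- wrench: steel wrench 150 mm long, loose, to be left alone
- jar: closed jar, 48 mm wide, 60 mm tall, loose, to be left alone
- weight: brass calibration weight with a knob, 36 mm wide, 52 mm tall, loose, to be left alone
- carton: small cardboard box 60 x 90 x 50 mm, loose, to be left alone
- cup: empty grey cup, 70 mm wide, 80 mm tall, loose, to be left alone
Mind the look-alikes: they are no part of the job. Leave any green look-alike of the housing_c alone.

How it is judged:
On the way:
1. a housing is lifted out and tipped by 15 degrees or more (((angle between housing_a's own z axis and vertical above 0.26 rad and height (world z) of housing_a above 0.03 m and contact force between the fingers and housing_a above 0.5 N) or (angle between housing_b's own z axis and vertical above 0.26 rad and height (world z) of housing_b above 0.03 m and contact force between the fingers and housing_b above 0.5 N) or (angle between housing_c's own z axis and vertical above 0.26 rad and height (world z) of housing_c above 0.03 m and contact force between the fingers and housing_c above 0.5 N))), for 0.1 s.
At the end, for the whole second after the job is handed in: the rattler (told by its inner mass, loose_core) stands upright (7 degrees) on the compartment's floor (to 8 mm), anywhere along it; the two sound ones (sound_core_1, _2) stand upright (7 degrees) between the rails on the rack's base plate (to 8 mm), anywhere along it; housings at rest (x of loose_core in the frame of compartment between -0.08 and 0.08 m and y of loose_core in the frame of compartment between -0.012 and 0.012 m and z of loose_core in the frame of compartment below 0.012 m and angle between each of loose_core, sound_core_1, sound_core_2's own z axis and vertical below 0.12 rad and x of sound_core_1 in the frame of rack between -0.02 and 0.02 m and y of sound_core_1 in the frame of rack between -0.12 and 0.12 m and z of each of sound_core_1, sound_core_2 in the frame of rack below 0.018 m and x of sound_core_2 in the frame of rack between -0.02 and 0.02 m and y of sound_core_2 in the frame of rack between -0.12 and 0.12 m and linear speed of each of housing_a, housing_b, housing_c below 0.02 m/s); the robot touches nothing.
It fails at once if a bystander is disturbed (moved over 40 mm) (distance of any of screwdriver, wrench, jar, weight, carton, cup from where it was at the start of the episode above 0.04 m).
It fails at once if a housing is let fall (over 0.6 m/s out of the fingers) ((linear speed of housing_a above 0.6 m/s and contact force between the fingers and housing_a below 0.05 N) or (linear speed of housing_b above 0.6 m/s and contact force between the fingers and housing_b below 0.05 N) or (linear speed of housing_c above 0.6 m/s and contact force between the fingers and housing_c below 0.05 N)).
It also fails if it takes over 72 s, if anything falls off the work surface, if the arm or the gripper's body presses on something with over 40 N, if the wrist force passes 120 N, or if a joint passes its speed limit or range.

## Working session

There is one attempt and no reset: what is moved stays moved. The work goes in short steps, Python scripts to look and compute and a tool call to move; the robot and the scene stay as the last step left them, time stands still between calls to the robot, and variables do not carry over. Pictures are saved under pics/ and viewed, and the job is handed in when it is done.

Besides the shell and the picture viewer there is one more tool, called after "Request:" by a JSON object that holds its "api" and its "payload", one argument or row to a line. play_rows: Moves the arm, as the interface text tells. Its arguments: {"type":"object","properties":{"plan":{"type":"array","items":{"type":"array","items":{"type":"array","items":{"type":"number"}}}}},"required":["plan"]}

```bash
mkdir -p pics; ls; python3 - <<'E'
from cell import env
import cv2,numpy as np
s=env.get_state()
for k,v in s.items(): print(k,np.round(v,4))
for n in("top","side","wrist"):
    f=env.grab_frame(n); cv2.imwrite(f"pics/{n}0.png",f["image"])
    print(n,{k:np.round(v,4).tolist() for k,v in f.items() if k!="image"})
E
```

```text
pics
clock 0.0
qpos [ 1.1185  0.6159 -0.0126  1.4249  0.0081  1.1034 -0.0404]
qd [-0.0019 -0.0012 -0.0003 -0.0009  0.001  -0.0009 -0.0014]
joint_efforts [ 1.10000e-03 -4.58928e+01  2.09400e-01 -1.65742e+01 -6.11000e-02
  2.05000e-02  2.00000e-04]
tcp_pos [ 0.2681 -0.5912  0.2049]
ee_rot [-1.200e-03  9.774e-01  2.113e-01 -3.000e-04]
force [1.5092 0.2937 0.03  ]
wrist_torque [ 0.0274  0.0141 -0.0032]
finger_gap 1.0006
top {'fx': 390.249, 'fy': 390.249, 'cx': 275.1548, 'cy': 210.6203, 'cam_to_world': [[0.0098, -0.9818, 0.1897, 0.3857], [-0.9997, -0.0057, 0.0218, -0.0124], [-0.0203, -0.1898, -0.9816, 0.974], [0.0, 0.0, 0.0, 1.0]]}
side {'fx': 501.5946, 'fy': 501.5946, 'cx': 281.6391, 'cy': 215.3987, 'cam_to_world': [[-0.9364, -0.2309, 0.2642, 0.2486], [-0.3509, 0.6173, -0.7041, 0.9049], [-0.0005, -0.7521, -0.6591, 0.8703], [0.0, 0.0, 0.0, 1.0]]}
wrist {'fx': 315.4468, 'fy': 315.4468, 'cx': 277.7036, 'cy': 210.3655, 'mount': [[-0.0004, -0.9617, -0.274, 0.0769], [1.0, -0.0002, -0.0007, -0.0002], [0.0007, -0.274, 0.9617, -0.18], [0.0, 0.0, 0.0, 1.0]]}
```

View pics/top0.png

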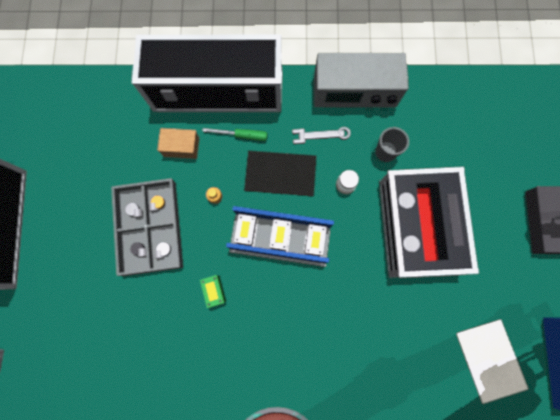

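View pics/side0.png

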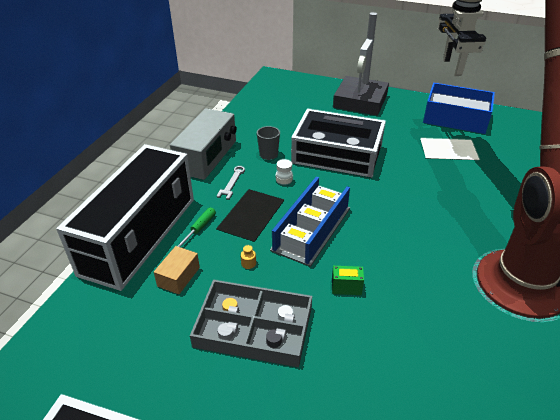

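View pics/wrist0.png

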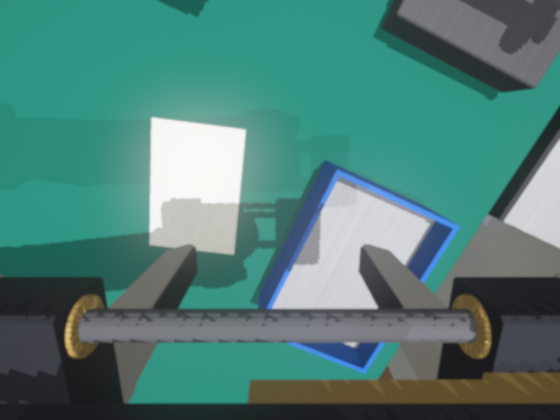

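The top view shows the rack at about (280,237) with three yellow-patched housings, the mat at (280,173), the case at (432,222) with the red floor at (427,225), and the green look-alike at (212,292). Next I'll measure these.

```bash
cat > h.py <<'E'
from cell import env
import cv2,numpy as np
def cast(f,uv,z,T=None):
    T=f["cam_to_world"] if T is None else T
    T=np.array(T); uv=np.atleast_2d(np.array(uv,float))
    d=np.c_[(uv[:,0]-f["cx"])/f["fx"],(uv[:,1]-f["cy"])/f["fy"],np.ones(len(uv))]@T[:3,:3].T
    o=T[:3,3]; t=(z-o[2])/d[:,2]
    return o+d*t[:,None]
def proj(f,P,T=None):
    T=np.array(f["cam_to_world"] if T is None else T); P=np.atleast_2d(P)
    c=(P-T[:3,3])@T[:3,:3]
    return np.c_[c[:,0]/c[:,2]*f["fx"]+f["cx"],c[:,1]/c[:,2]*f["fy"]+f["cy"]]
def blobs(img,lo,hi,amin=30):
    hsv=cv2.cvtColor(img,cv2.COLOR_BGR2HSV); m=cv2.inRange(hsv,lo,hi)
    cs,_=cv2.findContours(m,cv2.RETR_EXTERNAL,cv2.CHAIN_APPROX_NONE)
    return [c for c in cs if cv2.contourArea(c)>amin]
E
python3 - <<'E'
from h import *
for n in("top","side"):
    f=env.grab_frame(n); im=f["image"]
    for nm,lo,hi,z in(("yellow",(22,120,120),(35,255,255),.056),("blue",(108,120,60),(125,255,255),.072),("red",(0,170,100),(5,255,255),.03)):
        for c in blobs(im,lo,hi,40):
            M=cv2.moments(c); p=(M['m10']/M['m00'],M['m01']/M['m00'])
            r=cv2.minAreaRect(cast(f,c[:,0,:],z)[:,:2].astype(np.float32))
            if cv2.contourArea(c)<8000: print(n,nm,np.round(p,1),cv2.contourArea(c),"W",np.round(cast(f,p,z)[0],4),"rect",np.round(r[0],4),np.round(r[1],4),round(r[2],1))
E
python3 - <<'E'
import cv2
a=cv2.imread('pics/top0.png')
c=a[150:290,210:490]; cv2.imwrite('pics/top0z.png',cv2.resize(c,(800,400),interpolation=cv2.INTER_CUBIC))
E
```

```text
top yellow [211.3 291. ] 126.5 W [0.373  0.1538 0.056 ] rect [0.3732 0.1537] [0.0395 0.0195] 16.7
top yellow [315.4 239.4] 78.0 W [ 0.4946 -0.0877  0.056 ] rect [ 0.4947 -0.0876] [0.015  0.0356] 83.1
top yellow [279.7 234.2] 75.5 W [ 0.5062 -0.0034  0.056 ] rect [ 0.5065 -0.0036] [0.0148 0.0352] 81.1
top yellow [244.5 228.9] 74.5 W [0.5183 0.0805 0.056 ] rect [0.5183 0.0805] [0.0149 0.0352] 82.1
top yellow [157.4 200.8] 59.5 W [0.5856 0.2937 0.056 ] rect [0.586  0.2936] [0.0254 0.0212] 40.7
top blue [553.7 355.1] 847.0 W [ 0.2445 -0.5993  0.072 ] rect [ 0.2313 -0.5927] [0.0323 0.1837] 82.8
top blue [277.6 252.7] 418.5 W [0.4611 0.0011 0.072 ] rect [0.4617 0.0022] [0.2314 0.0131] 81.9
top blue [283.  216.4] 341.0 W [ 0.5462 -0.0108  0.072 ] rect [ 0.5464 -0.0097] [0.2325 0.0111] 81.9
top red [426.9 224.8] 784.0 W [ 0.5351 -0.3602  0.03  ] rect [ 0.5376 -0.3602] [0.1753 0.0298] 3.1
side yellow [228.9 302.6] 90.5 W [0.5812 0.3276 0.056 ] rect [0.5815 0.3274] [0.0279 0.0234] 46.6
side yellow [348. 272.] 106.5 W [0.3737 0.1598 0.056 ] rect [0.3736 0.1597] [0.0394 0.0203] 16.0
side yellow [296.7 232.6] 75.0 W [0.52   0.0804 0.056 ] rect [0.5203 0.0807] [0.0198 0.0386] 84.2
side yellow [312.2 212. ] 63.0 W [ 0.5086 -0.0036  0.056 ] rect [ 0.5084 -0.0035] [0.0194 0.0383] 80.6
side yellow [326.7 193.1] 55.5 W [ 0.4962 -0.0881  0.056 ] rect [ 0.4964 -0.0884] [0.0189 0.0388] 81.7
side blue [323.6 222.2] 277.5 W [0.4666 0.04   0.072 ] rect [0.4656 0.0338] [0.2934 0.0282] 86.8
side blue [295.  204.6] 195.5 W [0.552  0.0026 0.072 ] rect [ 0.5507 -0.007 ] [0.2382 0.0104] 82.0
side blue [459.1 107.3] 2570.0 W [ 0.2208 -0.6388  0.072 ] rect [ 0.2226 -0.648 ] [0.2847 0.203 ] 89.7
```

View pics/top0z.png

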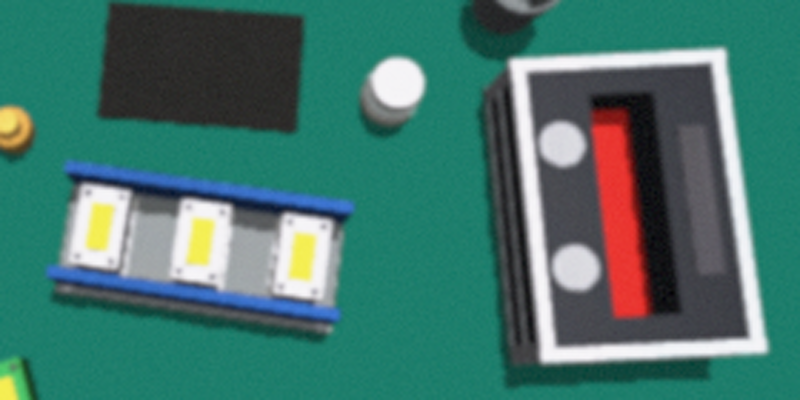

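```bash
cat >> h.py <<'E'
from scipy.spatial.transform import Rotation as Ro
def RQ(q): return Ro.from_quat([q[1],q[2],q[3],q[0]])
def yawR(deg): # tool down, tool x at world yaw deg
    return Ro.from_euler('z',deg,degrees=True)*Ro.from_euler('x',180,degrees=True)
def delta(p0,R0,p1,R1):
    return R0.inv().apply(np.array(p1)-p0),(R0.inv()*R1).as_rotvec()
def legs(p0,R0,wps):
    """wps: (pos,R,nrows); prints per-row tool-frame shift/turn, straight line, slerp"""
    for p1,R1,n in wps:
        rv=(R0.inv()*R1).as_rotvec()/n; d=(np.array(p1)-p0)/n
        for i in range(n):
            print(np.round(R0.inv().apply(d),3).tolist(),np.round(rv,3).tolist()); R0=R0*Ro.from_rotvec(rv)
        p0=np.array(p1); R0=R1
def tool():
    s=env.get_state(); return s,np.array(s["tcp_pos"]),RQ(s["ee_rot"])
def wcam(f,p,R):
    T=np.eye(4);T[:3,:3]=R.as_matrix();T[:3,3]=p
    return T@np.array(f["mount"])
def yaw(R): x=R.as_matrix()[:,0]; return np.degrees(np.arctan2(x[1],x[0]))
E
python3 - <<'E'
from h import *
s,p,R=tool(); print(yaw(R))
A=np.array([0.4955,-0.088,0.2])
m=p+(A-p)*4/12
legs(p,R,[(m,yawR(-8),4),(A,yawR(-8),8)])
f=env.grab_frame("top")
# mat & compartment opening corners from zoom (scale 800/280, off 210,150)
sc=280/800
print("mat",cast(f,np.array([[108,3],[303,15],[296,132],[98,116]])*sc+[210,150],.003).round(3))
print("open",cast(f,np.array([[590,95],[655,93],[680,312],[612,318]])*sc+[210,150],.09).round(3))
print("rim",cast(f,np.array([[510,60],[726,48],[768,352],[540,362]])*sc+[210,150],.09).round(3))
print("jar",cast(f,np.array([[398,82]])*sc+[210,150],.06).round(3))
E
```

```text
24.400131014354464
[0.035, -0.03, 0.0] [-0.0, 0.0, 0.141]
[0.03, -0.035, 0.0] [-0.0, 0.0, 0.141]
[0.025, -0.039, 0.0] [-0.0, 0.0, 0.141]
[0.019, -0.042, 0.0] [-0.0, 0.0, 0.141]
[0.013, -0.044, 0.0] [0.0, 0.0, 0.0]
[0.013, -0.044, 0.0] [0.0, 0.0, 0.0]
[0.013, -0.044, 0.0] [0.0, 0.0, 0.0]
[0.013, -0.044, 0.0] [0.0, 0.0, 0.0]
[0.013, -0.044, 0.0] [0.0, 0.0, 0.0]
[0.013, -0.044, 0.0] [0.0, 0.0, 0.0]
[0.013, -0.044, 0.0] [0.0, 0.0, 0.0]
[0.013, -0.044, 0.0] [0.0, 0.0, 0.0]
mat [[ 0.732  0.082  0.003]
 [ 0.721 -0.096  0.003]
 [ 0.611 -0.088  0.003]
 [ 0.625  0.089  0.003]]
open [[ 0.623 -0.32   0.09 ]
 [ 0.625 -0.373  0.09 ]
 [ 0.448 -0.38   0.09 ]
 [ 0.443 -0.327  0.09 ]]
rim [[ 0.652 -0.257  0.09 ]
 [ 0.663 -0.433  0.09 ]
 [ 0.418 -0.445  0.09 ]
 [ 0.409 -0.269  0.09 ]]
jar [[ 0.642 -0.17   0.06 ]]
```

Request:
{"api": "play_rows", "payload": {
  "plan": [
    [[0.4,0.035,-0.03,0,0,0,0.141],[0.4,0.03,-0.035,0,0,0,0.141],[0.4,0.025,-0.039,0,0,0,0.141],[0.4,0.019,-0.042,0,0,0,0.141],[0.4,0.013,-0.046,0,0,0,0],[0.4,0.013,-0.048,0,0,0,0],[0.4,0.013,-0.048,0,0,0,0],[0.4,0.013,-0.048,0,0,0,0],[0.4,0.013,-0.048,0.01,0,0,0],[0.4,0.013,-0.048,0.02,0,0,0]]
  ]
}}

```text
clock: 1.3
tcp_pos: [0.462, -0.1533, 0.1787]
ee_rot: [0.0, 0.998, -0.069, 0.002]
force: [1.1, -0.3, -0.4]
finger_gap: 0.698
```

```bash
python3 - <<'E'
from h import *
for i in range(3): env.grab_frame("top")
s,p,R=tool(); print(s["clock"],p.round(4),yaw(R),R.as_matrix()[:,2].round(4),s["finger_gap"],s["force"].round(2) if hasattr(s["force"],"round") else s["force"],s["wrist_torque"])
f=env.grab_frame("wrist"); im=f["image"]; cv2.imwrite("pics/w1.png",im); T=wcam(f,p,R)
for c in blobs(im,(22,120,120),(35,255,255),100):
    r=cv2.minAreaRect(cast(f,c[:,0,:],.056,T)[:,:2].astype(np.float32)); print(np.round(r[0],4),np.round(r[1],4),round(r[2],1))
E
```

```text
1.45 [ 0.4607 -0.1509  0.1766] -7.42541622982896 [-0.0018  0.0023 -1.    ] 0.6993139082487891 [ 0.24 -1.02  0.56] [-0.01203351  0.0465519  -0.03817635]
[ 0.494  -0.0861] [0.0174 0.0369] 82.3
[ 0.5061 -0.0013] [0.0173 0.0369] 82.4
[0.518  0.0832] [0.0181 0.037 ] 82.0
```

View pics/w1.png

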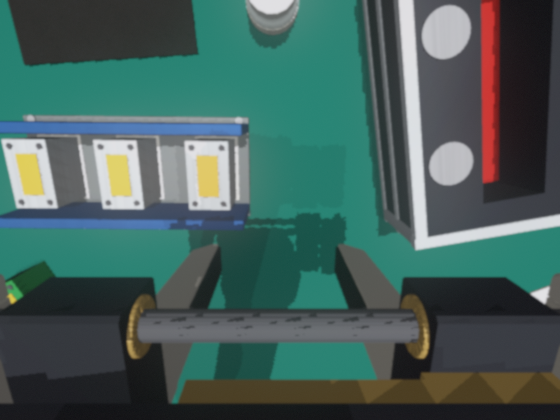

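The wrist view agrees with the fixed cameras to 2 mm: the housing tops are at (207,175), (119,175) and (30,173). I'm taking the right-hand one first.

Request:
{"api": "play_rows", "payload": {
  "plan": [
    [[0.4,0.013,-0.034,0.02,0,0,0.009],[0.4,0.012,-0.034,0.02,0,0,0],[0.4,0,0,0.035,0,0,0],[0.4,0,0,0.035,0,0,0],[0.4,0,0,0.035,0,0,0],[0.4,0,0,0,0,0,0],[-1,0,0,0,0,0,0],[-1,0,0,0,0,0,0],[-1,0,0,0,0,0,0],[-1,0,0,0,0,0,0]]
  ]
}}

```text
clock: 2.5
tcp_pos: [0.4962, -0.0906, 0.0344]
ee_rot: [-0.0, 0.997, -0.073, 0.002]
force: [0.5, 2.7, 6.7]
finger_gap: 0.427
```

Request:
{"api": "play_rows", "payload": {
  "plan": [
    [[-1,0,0,-0.035,0,0,0],[-1,0,0,-0.04,0,0,0],[-1,0,0,-0.035,0,0.149,0],[-1,0,0,0,0,0.149,0],[-1,0,0,0,0,0.149,0],[-1,0,0,0,0,0,0],[-1,0,0,0,0,0,0],[-1,0,0,0,0,-0.149,0],[-1,0,0,0,0,-0.149,0],[-1,0,0,0,0,-0.149,0]]
  ]
}}

```text
clock: 3.5
tcp_pos: [0.4981, -0.0918, 0.1427]
ee_rot: [-0.0, 0.997, -0.073, -0.002]
force: [1.2, -0.8, -4.6]
finger_gap: 0.426
```

```bash
cat > feel.py <<'E'
from h import *
import sys
N=int(sys.argv[1]); F=[];Q=[];E=[]
for i in range(N):
    env.grab_frame("wrist")
    s,p,R=tool()
    if i>=N-5: F.append(s["force"]);Q.append(s["wrist_torque"]);E.append(s["joint_efforts"])
F=np.mean(F,0);Qs=np.std(Q,0);Q=np.mean(Q,0)
print(s["clock"],p.round(4),yaw(R).round(2),R.as_matrix()[:,2].round(3),"gap",round(s["finger_gap"],3),"F",F.round(2),"M",Q.round(4),"sd",Qs.round(4))
print("M tool",R.inv().apply(Q).round(4),"efforts",np.mean(E,0).round(3))
E
python3 feel.py 7
```

```text
3.85 [ 0.4939 -0.0911  0.1403] -8.42 [-0.003  0.001 -1.   ] gap 0.425 F [-0.19  0.32 -3.63] M [ 0.033   0.066  -0.0147] sd [0.02   0.0491 0.0252]
M tool [ 0.023  -0.0701  0.0147] efforts [-1.0300e-01 -3.7088e+01  8.8100e-01 -1.4359e+01 -1.2000e-02 -1.1900e-01
 -1.0000e-03]
```

Request:
{"api": "play_rows", "payload": {
  "plan": [
    [[-1,0,0,0,0,-0.149,0],[-1,0,0,0,0,-0.149,0],[-1,0,0,0,0,-0.149,0],[-1,0,0,0,0,0,0],[-1,0,0,0,0,0,0],[-1,0,0,0,0,0.149,0],[-1,0,0,0,0,0.149,0],[-1,0,0,0,0,0.149,0],[-1,0,0,0,0,0,0],[-1,0,0,0,0,0,0]]
  ]
}}

```text
clock: 4.85
tcp_pos: [0.4933, -0.0911, 0.1425]
ee_rot: [-0.001, 0.997, -0.074, -0.001]
force: [0.7, 0.9, -3.4]
finger_gap: 0.425
```

```bash
sed -i 's/N-5/2/' feel.py; sed -i 's/Q.append(s\["wrist_torque"\])/Q.append(s["wrist_torque"]);print(R.inv().apply(Q[-1]).round(3),np.round(s["joint_efforts"],3)[[3,5]])/' feel.py; python3 feel.py 12
```

```text
[ 0.064 -0.015  0.009] [-1.325e+01 -7.000e-03]
[0.045 0.01  0.004] [-13.439  -0.036]
[-0.024 -0.016 -0.006] [-13.541  -0.05 ]
[ 0.101 -0.018 -0.008] [-13.586  -0.056]
[ 0.09  -0.006  0.009] [-13.6    -0.059]
[ 0.015 -0.052 -0.019] [-13.597  -0.059]
[-0.027  0.    -0.029] [-13.587  -0.059]
[ 0.035 -0.037  0.012] [-13.574  -0.059]
[0.061 0.04  0.055] [-13.562  -0.058]
[ 0.069 -0.066  0.019] [-13.553  -0.058]
5.45 [ 0.4954 -0.0912  0.1404] -8.42 [-0.003  0.001 -1.   ] gap 0.426 F [ 0.01 -0.24 -3.86] M [ 0.0447  0.0096 -0.0046] sd [0.0411 0.0293 0.022 ]
M tool [ 0.0429 -0.016   0.0045] efforts [ 1.0000e-02 -3.7783e+01  9.2200e-01 -1.3529e+01 -5.0000e-03 -5.0000e-02
  0.0000e+00]
```

Request:
{"api": "play_rows", "payload": {
  "plan": [
    [[-1,0,0,0,0,0.149,0],[-1,0,0,0,0,0.149,0],[-1,0,0,0,0,0.149,0],[-1,0,0,0,0,0,0],[-1,0,0,0,0,0,0],[-1,0,0,0,0,-0.149,0],[-1,0,0,0,0,-0.149,0],[-1,0,0,0,0,-0.149,0],[-1,0,0,0,0,0,0],[-1,0,0,0,0,0,0]]
  ]
}}

```text
clock: 6.45
tcp_pos: [0.4987, -0.0913, 0.1387]
ee_rot: [-0.001, 0.997, -0.073, -0.001]
force: [-1.5, -0.2, -3.1]
finger_gap: 0.426
```

```bash
python3 feel.py 12
```

```text
[0.037 0.033 0.029] [-13.798  -0.103]
[ 0.055 -0.033  0.021] [-13.616  -0.075]
[ 0.066  0.036 -0.001] [-13.51   -0.059]
[-0.004 -0.024  0.053] [-13.456  -0.051]
[0.07  0.002 0.031] [-13.434  -0.047]
[-0.012  0.01   0.   ] [-13.429  -0.046]
[ 0.052 -0.003  0.013] [-13.433  -0.045]
[ 0.06  -0.015 -0.007] [-13.441  -0.046]
[0.046 0.01  0.016] [-13.45   -0.046]
[0.05  0.011 0.007] [-13.457  -0.046]
7.05 [ 0.4962 -0.0911  0.1387] -8.4 [-0.004  0.003 -1.   ] gap 0.429 F [-0.22  0.07 -3.2 ] M [ 0.041  -0.0089 -0.0164] sd [0.0261 0.022  0.0171]
M tool [0.0419 0.0029 0.0162] efforts [-1.6000e-02 -3.7535e+01  9.9600e-01 -1.3502e+01 -9.0000e-03 -5.7000e-02
  0.0000e+00]
```

Tipping this one both ways changes the levelled moment by only about 0.01–0.02 Nm, so it is sound. I'll set it back and take the middle one.

Request:
{"api": "play_rows", "payload": {
  "plan": [
    [[-1,0,0,-0.0,0,0,0],[-1,0,0,0.04,0,0,0],[-1,0,0,0.035,0,0,0],[-1,0,0,0.022,0,0,0],[-1,0,0,0.008,0,0,0],[-1,0,0,0.003,0,0,0],[-1,0,0,0,0,0,0],[0.4,0,0,0,0,0,0],[0.4,0,0,0,0,0,0],[0.4,0,0,0,0,0,0]]
  ]
}}

```text
clock: 8.05
tcp_pos: [0.4968, -0.091, 0.0312]
ee_rot: [-0.001, 0.997, -0.073, -0.001]
force: [0.1, 0.6, 0.0]
finger_gap: 0.638
```

Request:
{"api": "play_rows", "payload": {
  "plan": [
    [[0.4,0,0,-0.035,0,0,0],[0.4,0,0,-0.035,0,0,0],[0.4,-0.001,-0.044,0,0,0,-0.005],[0.4,-0.001,-0.044,0.005,0,0,0],[0.4,0,0,0.033,0,0,0],[0.4,0,0,0.033,0,0,0],[0.4,0,0,0,0,0,0],[-1,0,0,0,0,0,0],[-1,0,0,0,0,0,0],[-1,0,0,0,0,0,0]]
  ]
}}

```text
clock: 9.05
tcp_pos: [0.5077, -0.0038, 0.0313]
ee_rot: [-0.001, 0.997, -0.071, -0.001]
force: [-0.3, 0.1, 0.3]
finger_gap: 0.487
```

```bash
python3 - <<'E'
from h import *
s,p,R=tool(); print(s["clock"],p.round(4),yaw(R),s["finger_gap"],np.round(s["force"],2))
f=env.grab_frame("top"); cv2.imwrite("pics/t2.png",cv2.resize(f["image"][150:290,170:450],(800,400),interpolation=cv2.INTER_CUBIC))
E
```

```text
9.05 [ 0.5077 -0.0038  0.0313] -8.155086247325881 0.4874488261507959 [-0.35  0.09  0.26]
```

View pics/t2.png

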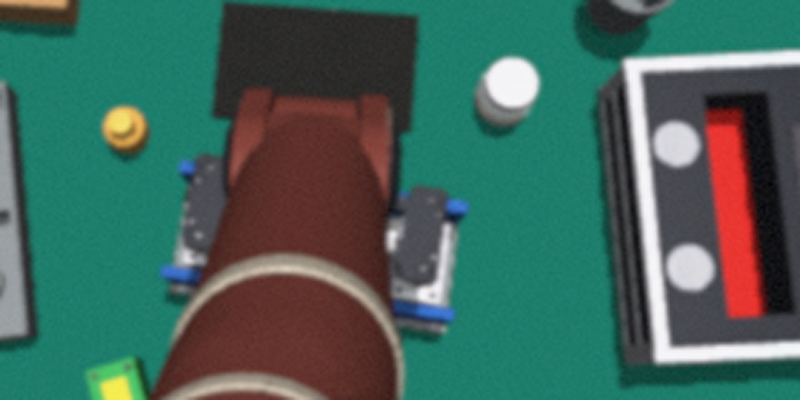

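Request:
{"api": "play_rows", "payload": {
  "plan": [
    [[-1,0,0,0,0,0,0],[-1,0,0,-0.035,0,0,0],[-1,0,0,-0.04,0,0,0],[-1,0,0,-0.035,0,0.149,0],[-1,0,0,0,0,0.149,0],[-1,0,0,0,0,0.149,0],[-1,0,0,0,0,0,0],[-1,0,0,0,0,-0.149,0],[-1,0,0,0,0,-0.149,0],[-1,0,0,0,0,-0.149,0]]
  ]
}}

```text
clock: 10.1
tcp_pos: [0.5085, -0.0042, 0.1397]
ee_rot: [-0.001, 0.997, -0.071, -0.006]
force: [0.6, 0.5, -3.4]
finger_gap: 0.425
```

```bash
python3 feel.py 15
```

```text
[0.045 0.011 0.017] [-14.459   0.142]
[ 0.009 -0.099 -0.053] [-14.589  -0.138]
[ 0.073 -0.076  0.043] [-14.289  -0.146]
[-0.01   0.017  0.006] [-13.94   -0.101]
[0.071 0.    0.032] [-13.677  -0.061]
[ 0.091  0.022 -0.026] [-13.512  -0.037]
[ 0.071 -0.014 -0.033] [-13.423  -0.025]
[ 0.093 -0.001  0.049] [-13.383  -0.019]
[ 0.036  0.055 -0.028] [-13.372  -0.017]
[ 0.037 -0.02  -0.001] [-13.376  -0.017]
[ 0.028 -0.032  0.008] [-13.386  -0.018]
[ 0.061  0.102 -0.003] [-13.398  -0.019]
[0.026 0.017 0.003] [-13.41  -0.02]
10.85 [ 0.5076 -0.0043  0.1381] -8.19 [-0.007 -0.001 -1.   ] gap 0.429 F [-0.39  0.32 -3.29] M [ 0.0482 -0.0057 -0.0015] sd [0.0296 0.0498 0.0292]
M tool [ 0.0486 -0.0013  0.0012] efforts [ 1.4500e-01 -3.7645e+01  8.5600e-01 -1.3709e+01  5.0000e-03 -3.7000e-02
  4.0000e-03]
```

Request:
{"api": "play_rows", "payload": {
  "plan": [
    [[-1,0,0,0,0,-0.149,0],[-1,0,0,0,0,-0.149,0],[-1,0,0,0,0,-0.149,0],[-1,0,0,0,0,0,0],[-1,0,0,0,0,0,0],[-1,0,0,0,0,0.149,0],[-1,0,0,0,0,0.149,0],[-1,0,0,0,0,0.149,0],[-1,0,0,0,0,0,0],[-1,0,0,0,0,0,0]]
  ]
}}

```text
clock: 11.85
tcp_pos: [0.5062, -0.004, 0.1397]
ee_rot: [0.0, 0.997, -0.071, -0.004]
force: [0.9, -0.8, -2.3]
finger_gap: 0.428
```

```bash
python3 feel.py 12
```

```text
[ 0.081 -0.038 -0.013] [-1.3212e+01 -3.0000e-03]
[ 0.054 -0.035 -0.006] [-13.404  -0.034]
[ 0.073 -0.045 -0.014] [-13.505  -0.049]
[0.046 0.039 0.021] [-13.548  -0.056]
[ 0.081 -0.049 -0.005] [-13.558  -0.058]
[ 0.011 -0.018 -0.034] [-13.552  -0.058]
[ 0.051 -0.007  0.005] [-13.539  -0.058]
[ 0.052 -0.12  -0.038] [-13.524  -0.057]
[ 0.012 -0.     0.014] [-13.511  -0.057]
[0.078 0.005 0.035] [-13.5    -0.056]
12.45 [ 0.5078 -0.0045  0.1377] -8.21 [-0.008 -0.001 -1.   ] gap 0.427 F [-0.13 -0.12 -3.41] M [0.0574 0.0188 0.0031] sd [0.0266 0.0391 0.022 ]
M tool [ 0.0541 -0.0268 -0.0035] efforts [-2.4000e-02 -3.8181e+01  8.3300e-01 -1.3485e+01  5.0000e-03 -4.9000e-02
  0.0000e+00]
```

The first tip was short on hold, so the difference of about 0.036 is ambiguous. I'll repeat it steeper and longer.

Request:
{"api": "play_rows", "payload": {
  "plan": [
    [[-1,0,0,0,0,0.149,0],[-1,0,0,0,0,0.149,0],[-1,0,0,0,0,0.149,0],[-1,0,0,0,0,0.1,0],[-1,0,0,0,0,0,0],[-1,0,0,0,0,0,0],[-1,0,0,0,0,-0.149,0],[-1,0,0,0,0,-0.149,0],[-1,0,0,0,0,-0.149,0],[-1,0,0,0,0,-0.1,0]]
  ]
}}

```text
clock: 13.45
tcp_pos: [0.5182, -0.0051, 0.1522]
ee_rot: [0.002, 0.997, -0.075, -0.009]
force: [0.0, -0.6, -4.1]
finger_gap: 0.422
```

```bash
python3 feel.py 16
```

```text
[ 0.04  -0.015 -0.027] [-15.092   0.016]
[ 0.011 -0.049 -0.012] [-15.01   -0.101]
[ 0.06  -0.005 -0.057] [-14.701  -0.075]
[ 0.049  0.041 -0.038] [-14.415  -0.031]
[0.11  0.056 0.009] [-1.4216e+01  1.0000e-03]
[ 0.057 -0.017 -0.027] [-14.098   0.02 ]
[ 0.073 -0.038  0.002] [-14.037   0.031]
[ 0.088  0.102 -0.009] [-14.012   0.036]
[0.103 0.11  0.019] [-14.007   0.038]
[ 0.101  0.09  -0.007] [-14.012   0.039]
[0.065 0.06  0.024] [-14.022   0.039]
[0.072 0.081 0.025] [-14.032   0.039]
[ 0.093 -0.015 -0.053] [-14.041   0.039]
[0.08  0.049 0.019] [-14.048   0.039]
14.25 [ 0.5137 -0.0041  0.1508] -8.46 [-0.021 -0.007 -1.   ] gap 0.423 F [-0.19 -0.1  -3.25] M [ 0.0662 -0.0423  0.0084] sd [0.0217 0.0543 0.0265]
M tool [ 0.0716  0.0322 -0.0094] efforts [ 1.8100e-01 -3.8211e+01 -1.2700e-01 -1.4267e+01  2.5000e-02  9.0000e-03
  4.0000e-03]
```

The pose slipped slightly on the steep tip because of a reach limit, but the levelled moment moved by about 0.07. I'll repeat the other way and level properly.

Request:
{"api": "play_rows", "payload": {
  "plan": [
    [[-1,-0.005,0,0.01,0.01,-0.149,0],[-1,0,0,0,0,-0.149,0],[-1,0,0,0,0,-0.149,0],[-1,0,0,0,0,-0.02,0],[-1,0,0,0,0,0,0],[-1,0,0,0,0,0,0],[-1,0,0,0,0,0.149,0],[-1,0,0,0,0,0.149,0],[-1,0,0,0,0,0.149,0],[-1,0,0,0,0,0.04,0]]
  ]
}}

```text
clock: 15.25
tcp_pos: [0.5031, -0.0025, 0.1431]
ee_rot: [0.0, 0.997, -0.073, 0.001]
force: [-0.4, 0.4, -2.9]
finger_gap: 0.429
```

```bash
python3 feel.py 16; python3 -c "
from h import *
print(np.round(env.get_state()['qpos'],3))"
```

```text
[-0.036  0.001  0.042] [-12.88   -0.029]
[ 0.028 -0.025 -0.03 ] [-1.3049e+01 -9.0000e-03]
[ 0.01  -0.024 -0.032] [-13.272  -0.035]
[-0.022 -0.04   0.002] [-13.447  -0.061]
[ 0.048 -0.032 -0.002] [-13.559  -0.078]
[ 0.044 -0.054  0.033] [-13.621  -0.087]
[ 0.052 -0.044  0.046] [-13.649  -0.091]
[ 0.067 -0.029  0.042] [-13.659  -0.093]
[ 0.02  -0.058  0.013] [-13.657  -0.094]
[-0.003 -0.053 -0.015] [-13.652  -0.094]
[ 0.027 -0.052  0.081] [-13.645  -0.095]
[ 0.024 -0.034 -0.017] [-13.639  -0.095]
[ 0.055 -0.04   0.032] [-13.634  -0.095]
[ 0.034 -0.057  0.029] [-13.63   -0.095]
16.05 [ 0.5086 -0.0035  0.1406] -8.52 [-0. -0. -1.] gap 0.426 F [ 0.14 -0.01 -3.04] M [ 0.0303  0.0345 -0.016 ] sd [0.0288 0.0148 0.0318]
M tool [ 0.0249 -0.0386  0.016 ] efforts [-5.1000e-02 -3.8165e+01 -2.1000e-01 -1.3499e+01  8.0000e-03 -7.5000e-02
 -1.0000e-03]
[ 0.004  0.48  -0.059  1.909  0.04   0.754 -1.797]
```

Request:
{"api": "play_rows", "payload": {
  "plan": [
    [[-1,0.05,0,0,0,0.149,0],[-1,0,0,0,0,0.149,0],[-1,0,0,0,0,0.149,0],[-1,0,0,0,0,0.03,0],[-1,0,0,0,0,0,0],[-1,0,0,0,0,0,0],[-1,0,0,0,0,-0.149,0],[-1,0,0,0,0,-0.149,0],[-1,0,0,0,0,-0.149,0],[-1,-0.05,0,0,0,-0.03,0]]
  ]
}}

```text
clock: 17.05
tcp_pos: [0.5288, -0.0072, 0.1382]
ee_rot: [0.002, 0.997, -0.079, 0.015]
force: [14.6, -1.0, -6.0]
finger_gap: 0.428
```

```bash
python3 feel.py 18
```

```text
[ 0.075 -0.088  0.036] [-13.524  -0.054]
[0.044 0.108 0.016] [-12.688   0.17 ]
[ 0.049  0.036 -0.016] [-12.8     0.081]
[0.063 0.098 0.026] [-1.3092e+01 -1.2000e-02]
[0.081 0.003 0.037] [-13.306  -0.062]
[0.084 0.006 0.013] [-13.424  -0.082]
[0.038 0.019 0.022] [-13.478  -0.087]
[ 0.068  0.007 -0.025] [-13.495  -0.086]
[0.029 0.043 0.012] [-13.493  -0.083]
[ 0.085 -0.042 -0.024] [-13.483  -0.081]
[ 0.059 -0.024  0.014] [-13.469  -0.078]
[ 0.058 -0.009  0.004] [-13.457  -0.075]
[ 0.063  0.014 -0.012] [-13.445  -0.074]
[ 0.027 -0.001  0.055] [-13.436  -0.072]
[0.029 0.004 0.053] [-13.428  -0.071]
[ 0.052 -0.007 -0.017] [-13.423  -0.07 ]
17.95 [ 0.5097 -0.0049  0.1363] -8.67 [ 0.008 -0.008 -1.   ] gap 0.428 F [-0.29 -0.13 -2.85] M [ 0.0544 -0.019  -0.0114] sd [0.0221 0.0444 0.0251]
M tool [0.0565 0.0105 0.0121] efforts [ 2.7000e-02 -3.7819e+01 -6.5000e-01 -1.3340e+01  2.6000e-02 -4.6000e-02
 -1.0000e-03]
```

Housing 2 shows about 0.05 Nm, which suggests the rattler but falls short of the expected 0.07. I'll check the third one too, since time allows.

Request:
{"api": "play_rows", "payload": {
  "plan": [
    [[-1,-0.002,0,0,0.007,-0.009,-0.006],[-1,0,0,0.04,0,0,0],[-1,0,0,0.035,0,0,0],[-1,0,0,0.02,0,0,0],[-1,0,0,0.007,0,0,0],[-1,0,0,0.003,0,0,0],[-1,0,0,0,0,0,0],[0.4,0,0,0,0,0,0],[0.4,0,0,0,0,0,0],[0.4,0,0,0,0,0,0]]
  ]
}}

```text
clock: 18.95
tcp_pos: [0.5078, -0.0047, 0.0312]
ee_rot: [-0.0, 0.997, -0.073, 0.0]
force: [-0.2, -0.2, 0.1]
finger_gap: 0.64
```

```bash
cat > feel.py <<'E'
from h import *
import sys
N=int(sys.argv[1]); K=int(sys.argv[2]); L=[]
for i in range(N):
    env.grab_frame("wrist")
    s,p,R=tool()
    L.append(np.r_[R.inv().apply(s["wrist_torque"])[1],s["joint_efforts"][5],R.as_matrix()[:,2]@[.989,-.146,0],R.as_matrix()[:,2]@[-.146,-.989,0],s["force"][2],p,yaw(R)])
L=np.array(L); print("j6",L[:,1].round(3)); print("My",L[:,0].round(3))
m=L[K:].mean(0); print(s["clock"],"My %.4f +- %.4f j6 %.4f tiltx %.4f tilty %.4f Fz %.2f"%(m[0],L[K:,0].std()/np.sqrt(N-K),*m[1:5]),"p",m[5:8].round(4),"yaw",m[8].round(2),"gap",round(s["finger_gap"],3),"j6@0 %.4f"%(m[1]+3.8*m[2]))
E
python3 - <<'E'
from h import *
s,p,R=tool(); print(s["clock"],p.round(4),yaw(R),R.as_matrix()[:,2].round(4),s["finger_gap"],np.round(s["force"],2))
t=np.array([0.5185,0.0815,p[2]]); print(delta(p,R,t,yawR(-8)))
E
```

```text
18.95 [ 0.5078 -0.0047  0.0312] -8.339053460035716 [ 2.e-04  2.e-04 -1.e+00] 0.6396453005731618 [-0.21 -0.24  0.08]
(array([-1.94103121e-03, -8.68431830e-02,  1.60985850e-05]), array([-0.00018957, -0.00021706, -0.00591758]))
```

Request:
{"api": "play_rows", "payload": {
  "plan": [
    [[0.4,0,0,-0.035,0,0,0],[0.4,0,0,-0.035,0,0,-0.006],[0.4,-0.001,-0.044,0,0,0,0],[0.4,-0.001,-0.043,0.004,0,0,0],[0.4,0,0,0.033,0,0,0],[0.4,0,0,0.033,0,0,0],[-1,0,0,0,0,0,0],[-1,0,0,0,0,0,0],[-1,0,0,0,0,0,0],[-1,0,0,0,0,0,0]]
  ]
}}

```text
clock: 19.95
tcp_pos: [0.5191, 0.0814, 0.0327]
ee_rot: [-0.0, 0.998, -0.07, 0.002]
force: [-0.5, -0.6, 0.6]
finger_gap: 0.423
```

Request:
{"api": "play_rows", "payload": {
  "plan": [
    [[-1,0,0,-0.035,0,0,0],[-1,0,0,-0.04,0,0,0],[-1,0,0,-0.035,0,-0.149,0],[-1,0,0,0,0,-0.149,0],[-1,0,0,0,0,-0.149,0],[-1,0,0,0,0,0,0],[-1,0,0,0,0,0,0],[-1,0,0,0,0,0.149,0],[-1,0,0,0,0,0.149,0],[-1,0,0,0,0,0.149,0]]
  ]
}}

```text
clock: 20.95
tcp_pos: [0.5175, 0.0823, 0.1344]
ee_rot: [0.001, 0.997, -0.07, 0.022]
force: [0.3, 0.8, -3.3]
finger_gap: 0.427
```

```bash
python3 feel.py 18 8
```

```text
j6 [-3.316 -1.154 -0.189 -0.005 -0.039 -0.102 -0.148 -0.173 -0.185 -0.191
 -0.193 -0.193 -0.193 -0.192 -0.192 -0.191 -0.191 -0.191]
My [-1.314 -0.202  0.048  0.081  0.031  0.004 -0.108 -0.07  -0.085 -0.106
 -0.096 -0.049 -0.075 -0.05  -0.093 -0.051 -0.082 -0.115]
21.85 My -0.0802 +- 0.0072 j6 -0.1912 tiltx 0.0342 tilty 0.0023 Fz -3.32 p [0.5188 0.0813 0.1321] yaw -8.1 gap 0.428 j6@0 -0.0611
```

Request:
{"api": "play_rows", "payload": {
  "plan": [
    [[-1,0,0,0,0,0.149,0],[-1,0,0,0,0,0.149,0],[-1,0,0,0,0,0.149,0],[-1,0,0,0,0,0,0],[-1,0,0,0,0,0,0],[-1,0,0,0,0,0,0],[-1,0,0,0,0,-0.149,0],[-1,0,0,0,0,-0.149,0],[-1,0,0,0,0,-0.149,0],[-1,0,0,0,0,0,0]]
  ]
}}

```text
clock: 22.85
tcp_pos: [0.529, 0.0724, 0.1276]
ee_rot: [0.008, 0.996, -0.081, 0.026]
force: [1.0, -2.0, -2.4]
finger_gap: 0.424
```

```bash
python3 feel.py 18 8
```

```text
j6 [-0.105 -0.295 -0.295 -0.255 -0.22  -0.199 -0.188 -0.183 -0.181 -0.182
 -0.182 -0.183 -0.184 -0.185 -0.185 -0.186 -0.186 -0.186]
My [-0.156 -0.221 -0.168 -0.144 -0.147 -0.101 -0.051 -0.109 -0.103 -0.079
 -0.107 -0.143 -0.124 -0.064 -0.144 -0.083 -0.091 -0.089]
23.75 My -0.1027 +- 0.0081 j6 -0.1841 tiltx 0.0460 tilty 0.0189 Fz -3.19 p [0.5207 0.0774 0.1257] yaw -8.42 gap 0.427 j6@0 -0.0094
```

Request:
{"api": "play_rows", "payload": {
  "plan": [
    [[-1,-0.002,-0.004,-0.012,0.019,-0.046,0],[-1,0,0,0,0,-0.12,0],[-1,0,0,0,0,-0.12,0],[-1,0,0,0,0,-0.12,0],[-1,0,0,0,0,-0.12,0],[-1,0,0,0,0,0,0],[-1,0,0,0,0,0.12,0],[-1,0,0,0,0,0.12,0],[-1,0,0,0,0,0.12,0],[-1,0,0,0,0,0.12,0]]
  ]
}}

```text
clock: 24.75
tcp_pos: [0.5189, 0.082, 0.1389]
ee_rot: [-0.001, 0.997, -0.074, 0.004]
force: [1.1, 0.1, -3.1]
finger_gap: 0.425
```

```bash
python3 feel.py 18 8
```

```text
j6 [-1.85  -0.744 -0.062  0.064  0.036 -0.009 -0.041 -0.058 -0.067 -0.07
 -0.071 -0.071 -0.071 -0.071 -0.07  -0.07  -0.07  -0.07 ]
My [-0.672 -0.169  0.06   0.062  0.048  0.02  -0.016 -0.051 -0.029  0.018
 -0.042 -0.016 -0.044 -0.068 -0.079  0.013 -0.033 -0.018]
25.65 My -0.0297 +- 0.0093 j6 -0.0702 tiltx -0.0005 tilty -0.0003 Fz -3.20 p [0.5195 0.0814 0.1372] yaw -8.54 gap 0.422 j6@0 -0.0719
```

Request:
{"api": "play_rows", "payload": {
  "plan": [
    [[-1,0,0,0,0,0.12,0],[-1,0,0,0,0,0.12,0],[-1,0,0,0,0,0.12,0],[-1,0,0,0,0,0.12,0],[-1,0,0,0,0,0,0],[-1,0,0,0,0,0,0],[-1,0,0,0,0,-0.12,0],[-1,0,0,0,0,-0.12,0],[-1,0,0,0,0,-0.12,0],[-1,0,0,0,0,-0.12,0]]
  ]
}}

```text
clock: 26.65
tcp_pos: [0.5241, 0.0767, 0.1348]
ee_rot: [0.002, 0.997, -0.079, 0.002]
force: [1.5, -0.6, -3.6]
finger_gap: 0.423
```

```bash
python3 feel.py 18 8
```

```text
j6 [ 1.185  0.541 -0.044 -0.173 -0.16  -0.123 -0.093 -0.075 -0.067 -0.063
 -0.062 -0.062 -0.062 -0.063 -0.064 -0.065 -0.065 -0.065]
My [ 0.746  0.104 -0.105 -0.128 -0.071 -0.09  -0.092 -0.052 -0.033 -0.034
 -0.015 -0.009 -0.028 -0.026  0.036 -0.015 -0.04  -0.009]
27.55 My -0.0174 +- 0.0065 j6 -0.0637 tiltx 0.0076 tilty 0.0127 Fz -3.34 p [0.5212 0.0782 0.1322] yaw -8.79 gap 0.425 j6@0 -0.0348
```

By wrist moment, housing 3 changes by about 0.015 Nm, the same as housing 1, against about 0.05 for the middle one. I'll set this one back and recheck the middle housing out over the mat, where reach does not truncate the tips.

Request:
{"api": "play_rows", "payload": {
  "plan": [
    [[-1,-0.003,-0.003,0,0.013,-0.008,-0.012],[-1,0,0,0.04,0,0,0],[-1,0,0,0.032,0,0,0],[-1,0,0,0.018,0,0,0],[-1,0,0,0.007,0,0,0],[-1,0,0,0.003,0,0,0],[-1,0,0,0,0,0,0],[0.4,0,0,0,0,0,0],[0.4,0,0,0,0,0,0],[0.4,0,0,0,0,0,0]]
  ]
}}

```text
clock: 28.55
tcp_pos: [0.5201, 0.0815, 0.0327]
ee_rot: [-0.001, 0.997, -0.071, 0.001]
force: [-0.1, -0.1, -0.6]
finger_gap: 0.637
```

```bash
python3 - <<'E'
from h import *
s,p,R=tool(); print(s["clock"],p.round(4),yaw(R),R.as_matrix()[:,2].round(4),s["finger_gap"],np.round(s["force"],2))
t=np.array([0.5078,-0.0045,p[2]]); print(delta(p,R,t,yawR(-8.3)))
E
```

```text
28.55 [0.5201 0.0815 0.0327] -8.178781738317957 [ 0.0017  0.0013 -1.    ] 0.6368475770292107 [-0.08 -0.08 -0.62]
(array([ 3.88514216e-05,  8.68600641e-02, -1.28444809e-04]), array([-0.001481  , -0.00149375,  0.00211676]))
```

Request:
{"api": "play_rows", "payload": {
  "plan": [
    [[0.4,0,0,-0.035,0,0,0],[0.4,0,0,-0.035,0,0,0.002],[0.4,0,0.044,0,0,0,0],[0.4,0,0.043,0.004,0,0,0],[0.4,0,0,0.033,0,0,0],[0.4,0,0,0.034,0,0,0],[-1,0,0,0,0,0,0],[-1,0,0,0,0,0,0],[-1,0,0,0,0,0,0],[-1,0,0,0,0,0,0]]
  ]
}}

```text
clock: 29.55
tcp_pos: [0.508, -0.0043, 0.0325]
ee_rot: [-0.001, 0.997, -0.072, 0.001]
force: [0.8, -0.1, 0.8]
finger_gap: 0.425
```

Request:
{"api": "play_rows", "payload": {
  "plan": [
    [[-1,0,0,-0.035,0,0,0],[-1,0,0,-0.04,0,0,0],[-1,0,0,-0.035,0,0,0],[-1,0.025,0,-0.02,0,0,0],[-1,0.04,0,0,0,0,0],[-1,0.025,0,0,0,-0.1,0],[-1,0,0,0,0,-0.12,0],[-1,0,0,0,0,-0.12,0],[-1,0,0,0,0,-0.12,0],[-1,0,0,0,0,-0.03,0]]
  ]
}}

```text
clock: 30.55
tcp_pos: [0.5965, -0.0185, 0.1583]
ee_rot: [-0.018, 0.967, -0.07, -0.244]
force: [-0.9, 0.4, -4.1]
finger_gap: 0.426
```

Request:
{"api": "play_rows", "payload": {
  "plan": [
    [[-1,0,0,0,0,0,0],[-1,0,0,0,0,0.1,0],[-1,0,0,0,0,0.1,0],[-1,0,0,0,0,0.1,0],[-1,0,0,0,0,0.1,0],[-1,0,0,0,0,0.09,0],[-1,0,0,0,0,0,0],[-1,0,0,0,0,0,0],[-1,0,0,0,0,0,0],[-1,0,0,0,0,0,0]]
  ]
}}

```text
clock: 31.55
tcp_pos: [0.5966, -0.0182, 0.1606]
ee_rot: [-0.0, 0.997, -0.073, -0.0]
force: [0.3, 0.5, -3.8]
finger_gap: 0.43
```

```bash
python3 feel.py 12 0
```

```text
j6 [-0.038 -0.041 -0.043 -0.044 -0.045 -0.045 -0.046 -0.046 -0.046 -0.046
 -0.046 -0.046]
My [ 0.072 -0.015 -0.027  0.024 -0.005  0.034  0.077  0.018  0.049  0.037
  0.044 -0.008]
32.15 My 0.0249 +- 0.0093 j6 -0.0444 tiltx -0.0010 tilty -0.0007 Fz -3.07 p [ 0.5959 -0.018   0.1606] yaw -8.3 gap 0.428 j6@0 -0.0483
```

Request:
{"api": "play_rows", "payload": {
  "plan": [
    [[-1,0,0,0,0,0.12,0],[-1,0,0,0,0,0.12,0],[-1,0,0,0,0,0.12,0],[-1,0,0,0,0,0.13,0],[-1,0,0,0,0,0,0],[-1,0,0,0,0,0,0],[-1,0,0,0,0,-0.12,0],[-1,0,0,0,0,-0.12,0],[-1,0,0,0,0,-0.12,0],[-1,0,0,0,0,-0.13,0]]
  ]
}}

```text
clock: 33.15
tcp_pos: [0.5991, -0.0197, 0.1627]
ee_rot: [-0.001, 0.997, -0.074, 0.002]
force: [1.4, 0.1, -3.8]
finger_gap: 0.428
```

```bash
python3 feel.py 20 8
```

```text
j6 [ 1.121  0.561  0.016 -0.125 -0.135 -0.115 -0.094 -0.08  -0.071 -0.065
 -0.062 -0.061 -0.06  -0.06  -0.06  -0.06  -0.06  -0.06  -0.061 -0.061]
My [ 0.809  0.052 -0.025 -0.064 -0.044 -0.007 -0.001  0.009  0.032 -0.024
 -0.006 -0.015 -0.092  0.028  0.02   0.014 -0.013  0.02   0.035  0.003]
34.15 My 0.0003 +- 0.0097 j6 -0.0619 tiltx 0.0053 tilty 0.0038 Fz -3.29 p [ 0.5962 -0.0188  0.16  ] yaw -8.37 gap 0.43 j6@0 -0.0419
```

The retest disagrees with the earlier one, and a slowly sliding mass could explain it. I'll do one decisive tip: 32° with a long hold.

Request:
{"api": "play_rows", "payload": {
  "plan": [
    [[-1,0,0,0,0.004,-0.125,0],[-1,0,0,0,0,-0.14,0],[-1,0,0,0,0,-0.14,0],[-1,0,0,0,0,-0.14,0],[-1,0,0,0,0,0,0],[-1,0,0,0,0,0,0],[-1,0,0,0,0,0,0],[-1,0,0,0,0,0,0],[-1,0,0,0,0,0,0],[-1,0,0,0,0,0.12,0]]
  ]
}}

```text
clock: 35.15
tcp_pos: [0.5968, -0.0198, 0.156]
ee_rot: [-0.015, 0.975, -0.072, -0.208]
force: [0.4, -0.5, -4.7]
finger_gap: 0.427
```

Request:
{"api": "play_rows", "payload": {
  "plan": [
    [[-1,0,0,0,0,0.12,0],[-1,0,0,0,0,0.12,0],[-1,0,0,0,0,0.12,0],[-1,0,0,0,0,0.06,0],[-1,0,0,0,0,0,0],[-1,0,0,0,0,0,0],[-1,0,0,0,0,0,0],[-1,0,0,0,0,0,0],[-1,0,0,0,0,0,0],[-1,0,0,0,0,0,0]]
  ]
}}

```text
clock: 36.15
tcp_pos: [0.5966, -0.019, 0.1592]
ee_rot: [-0.0, 0.997, -0.073, -0.0]
force: [0.7, -1.0, -4.2]
finger_gap: 0.427
```

```bash
python3 feel.py 14 0
```

```text
j6 [-0.048 -0.048 -0.049 -0.049 -0.049 -0.05  -0.05  -0.05  -0.05  -0.05
 -0.05  -0.05  -0.05  -0.05 ]
My [-0.016  0.057 -0.039  0.025  0.064 -0.016 -0.015 -0.013 -0.022  0.037
  0.001  0.013  0.025 -0.016]
36.85 My 0.0061 +- 0.0081 j6 -0.0493 tiltx -0.0002 tilty -0.0003 Fz -3.12 p [ 0.5965 -0.019   0.1597] yaw -8.42 gap 0.429 j6@0 -0.0499
```

Request:
{"api": "play_rows", "payload": {
  "plan": [
    [[-1,0,0,0,0,0.12,0],[-1,0,0,0,0,0.14,0],[-1,0,0,0,0,0.14,0],[-1,0,0,0,0,0.14,0],[-1,0,0,0,0,0,0],[-1,0,0,0,0,0,0],[-1,0,0,0,0,0,0],[-1,0,0,0,0,0,0],[-1,0,0,0,0,0,0],[-1,0,0,0,0,-0.12,0]]
  ]
}}

```text
clock: 37.85
tcp_pos: [0.5959, -0.0233, 0.1531]
ee_rot: [0.025, 0.979, -0.073, 0.19]
force: [0.8, -0.2, -4.9]
finger_gap: 0.427
```

Request:
{"api": "play_rows", "payload": {
  "plan": [
    [[-1,0,0,0,0,-0.12,0],[-1,0,0,0,0,-0.12,0],[-1,0,0,0,0,-0.12,0],[-1,0,0,0,0,-0.06,0],[-1,0,0,0,0,0,0],[-1,0,0,0,0,0,0],[-1,0,0,0,0,0,0],[-1,0,0,0,0,0,0],[-1,0,0,0,0,0,0],[-1,0,0,0,0,0,0]]
  ]
}}

```text
clock: 38.85
tcp_pos: [0.5995, -0.0235, 0.1559]
ee_rot: [0.007, 0.997, -0.077, -0.013]
force: [-0.3, -0.6, -4.1]
finger_gap: 0.428
```

```bash
python3 feel.py 12 0
```

```text
j6 [0.064 0.064 0.064 0.064 0.064 0.064 0.064 0.064 0.064 0.064 0.064 0.064]
My [ 0.045 -0.016  0.054  0.03   0.02   0.088  0.077  0.066  0.027  0.088
  0.057  0.073]
39.45 My 0.0507 +- 0.0086 j6 0.0643 tiltx -0.0251 tilty 0.0155 Fz -2.98 p [ 0.5997 -0.0237  0.1556] yaw -8.89 gap 0.429 j6@0 -0.0313
```

Request:
{"api": "play_rows", "payload": {
  "plan": [
    [[-1,0,0,0,0.015,-0.149,0],[-1,0,0,0,0,-0.149,0],[-1,0,0,0,0,-0.149,0],[-1,0,0,0,0,-0.02,0],[-1,0,0,0,0,0,0],[-1,0,0,0,0,0,0],[-1,0,0,0,0,0.149,0],[-1,0,0,0,0,0.149,0],[-1,0,0,0,0,0.149,0],[-1,0,0,0,0,0.045,0]]
  ]
}}

```text
clock: 40.45
tcp_pos: [0.5952, -0.0223, 0.1592]
ee_rot: [0.001, 0.997, -0.076, 0.002]
force: [0.3, 0.2, -3.0]
finger_gap: 0.429
```

```bash
python3 feel.py 20 7;  python3 -c "
from h import *
s=env.get_state();print(np.round(s['qpos'],3),np.round(s['joint_efforts'],3))"
```

```text
j6 [-0.584 -0.208 -0.025  0.002 -0.008 -0.022 -0.032 -0.038 -0.041 -0.043
 -0.044 -0.045 -0.046 -0.046 -0.046 -0.047 -0.047 -0.047 -0.047 -0.047]
My [-0.27   0.009  0.044  0.034  0.043  0.056 -0.045  0.044  0.033  0.022
  0.001  0.    -0.048  0.024 -0.024 -0.012 -0.049  0.011 -0.02  -0.029]
41.45 My -0.0037 +- 0.0079 j6 -0.0450 tiltx -0.0005 tilty 0.0006 Fz -3.05 p [ 0.6    -0.0237  0.1553] yaw -8.97 gap 0.429 j6@0 -0.0469
[ 0.274  0.623 -0.447  1.63   0.314  0.961 -2.008] [-1.0000e-03 -4.4653e+01 -4.6230e+00 -1.5471e+01  1.6000e-02 -4.7000e-02
  0.0000e+00]
```

```bash
python3 - <<'E'
from h import *
Z=[];Q=[]
for i in range(5):
    env.grab_frame("side"); s,p,R=tool(); Z.append(R.as_matrix()[:,2]); Q.append(s["qpos"])
print(np.array(Z).round(4)); print(np.std(Q,0).round(5), s["clock"])
E
```

```text
[[-2.e-04 -8.e-04 -1.e+00]
 [-2.e-04 -8.e-04 -1.e+00]
 [-2.e-04 -9.e-04 -1.e+00]
 [-2.e-04 -8.e-04 -1.e+00]
 [-2.e-04 -8.e-04 -1.e+00]]
[3.e-05 2.e-05 2.e-05 2.e-05 2.e-05 1.e-05 1.e-05] 41.7
```

Readings from the earlier near-rack tips conflict with this one: four clean tips here show no change for housing 2. Housing 3 needs the same clean test with long holds, so I'll put housing 2 back first.

Request:
{"api": "play_rows", "payload": {
  "plan": [
    [[-1,-0.047,-0.002,0,0,0,-0.012],[-1,-0.047,-0.003,0,0,0,0],[-1,0,0,0.04,0,0,0],[-1,0,0,0.04,0,0,0],[-1,0,0,0.028,0,0,0],[-1,0,0,0.01,0,0,0],[-1,0,0,0.004,0,0,0],[-1,0,0,0,0,0,0],[0.4,0,0,0,0,0,0],[0.4,0,0,0,0,0,0]]
  ]
}}

```text
clock: 42.7
tcp_pos: [0.5092, -0.0046, 0.0352]
ee_rot: [0.0, 0.997, -0.072, 0.002]
force: [-0.6, -0.4, 0.7]
finger_gap: 0.554
```

```bash
python3 - <<'E'
from h import *
s,p,R=tool(); print(s["clock"],p.round(4),yaw(R),R.as_matrix()[:,2].round(4),s["finger_gap"],np.round(s["force"],2),s["qpos"])
t=np.array([0.5195,0.0812,0.0322]); print(delta(p,R,t,yawR(-8.2)))
E
```

```text
42.7 [ 0.5092 -0.0046  0.0352] -8.277955866281282 [ 3.7e-03 -6.0e-04 -1.0e+00] 0.5537638632646382 [-0.62 -0.4   0.72] [ 0.20141567  0.67184538 -0.35685862  1.99528124  0.43499705  0.54447211
 -2.17529931]
(array([-0.00212613, -0.0863766 ,  0.00300072]), array([ 2.13920143e-05, -3.74795810e-03, -1.36062026e-03]))
```

Request:
{"api": "play_rows", "payload": {
  "plan": [
    [[0.4,0,0,-0.035,0,0,0],[0.4,0,0,-0.035,0,-0.004,0],[0.4,-0.001,-0.043,0,0,0,0],[0.4,-0.001,-0.043,0.005,0,0,0],[0.4,0,0,0.034,0,0,0],[0.4,0,0,0.034,0,0,0],[-1,0,0,0,0,0,0],[-1,0,0,0,0,0,0],[-1,0,0,0,0,0,0],[-1,0,0,0,0,0,0]]
  ]
}}

```text
clock: 43.7
tcp_pos: [0.5193, 0.0809, 0.0325]
ee_rot: [-0.0, 0.997, -0.072, 0.0]
force: [0.8, 0.2, 2.6]
finger_gap: 0.427
```

Request:
{"api": "play_rows", "payload": {
  "plan": [
    [[-1,0,0,-0.035,0,0,0],[-1,0,0,-0.04,0,0,0],[-1,0,0,-0.035,0,0,0],[-1,0.03,0,-0.02,0,-0.1,0],[-1,0.045,0,0.01,0,-0.13,0],[-1,0,0,0,0,-0.14,0],[-1,0,0,0,0,-0.14,0],[-1,0,0,0,0,0,0],[-1,0,0,0,0,0,0],[-1,0,0,0,0,0,0]]
  ]
}}

```text
clock: 44.7
tcp_pos: [0.5887, 0.0712, 0.1486]
ee_rot: [-0.018, 0.966, -0.069, -0.248]
force: [0.9, 0.3, -3.0]
finger_gap: 0.424
```

Request:
{"api": "play_rows", "payload": {
  "plan": [
    [[-1,0,0,0,0,0,0],[-1,0,0,0,0,0.12,0],[-1,0,0,0,0,0.12,0],[-1,0,0,0,0,0.12,0],[-1,0,0,0,0,0.12,0],[-1,0,0,0,0,0.03,0],[-1,0,0,0,0,0,0],[-1,0,0,0,0,0,0],[-1,0,0,0,0,0,0],[-1,0,0,0,0,0,0]]
  ]
}}

```text
clock: 45.7
tcp_pos: [0.5895, 0.0702, 0.1465]
ee_rot: [0.001, 0.997, -0.073, 0.001]
force: [0.1, 0.2, -3.6]
finger_gap: 0.427
```

```bash
python3 feel.py 8 0;  python3 -c "
from h import *
s=env.get_state();print(np.round(s['qpos'],3))"
```

```text
j6 [-0.069 -0.07  -0.071 -0.072 -0.072 -0.073 -0.073 -0.073]
My [ 0.016 -0.02  -0.032 -0.02  -0.008 -0.013 -0.005 -0.041]
46.1 My -0.0153 +- 0.0058 j6 -0.0718 tiltx 0.0025 tilty 0.0010 Fz -3.27 p [0.5892 0.0704 0.1463] yaw -8.29 gap 0.426 j6@0 -0.0623
[ 0.119  0.623 -0.449  1.663  0.325  0.928 -2.168]
```

Request:
{"api": "play_rows", "payload": {
  "plan": [
    [[-1,0,0,0,0,0.12,0],[-1,0,0,0,0,0.12,0],[-1,0,0,0,0,0.12,0],[-1,0,0,0,0,0.1,0],[-1,0,0,0,0,0,0],[-1,0,0,0,0,0,0],[-1,0,0,0,0,0,0],[-1,0,0,0,0,0,0],[-1,0,0,0,0,-0.11,0],[-1,0,0,0,0,-0.12,0]]
  ]
}}

```text
clock: 47.1
tcp_pos: [0.5886, 0.0701, 0.1457]
ee_rot: [0.011, 0.99, -0.071, 0.124]
force: [1.3, -0.2, -4.4]
finger_gap: 0.426
```

Request:
{"api": "play_rows", "payload": {
  "plan": [
    [[-1,0,0,0,0,-0.12,0],[-1,0,0,0,0,-0.11,0],[-1,0,0,0,0,0,0],[-1,0,0,0,0,0,0],[-1,0,0,0,0,0,0],[-1,0,0,0,0,0,0],[-1,0,0,0,0,0,0],[-1,0,0,0,0,0,0],[-1,0,0,0,0,0,0],[-1,0,0,0,0,0,0]]
  ]
}}

```text
clock: 48.1
tcp_pos: [0.59, 0.0696, 0.1457]
ee_rot: [0.004, 0.997, -0.073, 0.013]
force: [-0.6, -0.1, -2.6]
finger_gap: 0.429
```

```bash
python3 feel.py 9 0;  python3 -c "
from h import *
s=env.get_state();print(np.round(s['qpos'],3))"
```

```text
j6 [-0.139 -0.139 -0.14  -0.14  -0.139 -0.139 -0.139 -0.139 -0.139]
My [-0.069 -0.042 -0.097 -0.087 -0.037 -0.016 -0.066 -0.061 -0.087]
48.55 My -0.0625 +- 0.0084 j6 -0.1394 tiltx 0.0271 tilty 0.0054 Fz -3.25 p [0.5901 0.0694 0.1456] yaw -8.39 gap 0.426 j6@0 -0.0366
[ 0.138  0.621 -0.485  1.682  0.372  0.906 -2.214]
```

```bash
python3 - <<'E'
from h import *
for n in("side","top"):
    f=env.grab_frame(n); im=f["image"]; cv2.imwrite(f"pics/{n}5.png",im)
    for c in blobs(im,(22,120,120),(35,255,255),15):
        M=cv2.moments(c); p=(M['m10']/M['m00'],M['m01']/M['m00'])
        print(n,np.round(p,1),cv2.contourArea(c),cast(f,p,.056)[0].round(4))
    print(env.get_state()["clock"])
E
```

```text
side [228.9 302.6] 92.5 [0.5811 0.3276 0.056 ]
side [348. 272.] 106.5 [0.3737 0.1598 0.056 ]
side [244.7 255.9] 23.0 [0.6044 0.1939 0.056 ]
side [247.2 248. ] 29.0 [0.6093 0.1688 0.056 ]
side [318.3 201.8] 75.5 [ 0.5061 -0.0468  0.056 ]
side [328.  192.7] 52.0 [ 0.4935 -0.091   0.056 ]
side [273.2 186.8] 47.5 [ 0.636  -0.0641  0.056 ]
48.6
top [211.3 291. ] 126.5 [0.373  0.1538 0.056 ]
top [157.4 200.9] 58.5 [0.5855 0.2935 0.056 ]
48.65
```

View pics/side5.png

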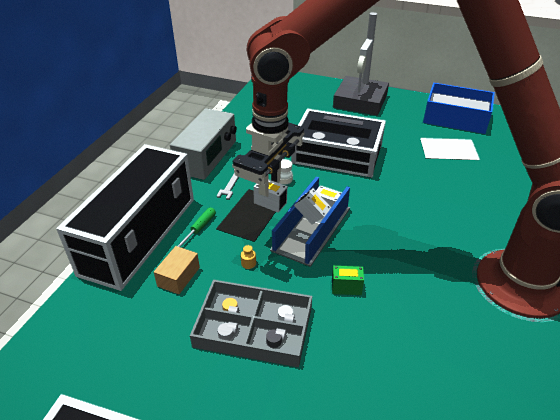

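```bash
python3 - <<'E'
import cv2
a=cv2.imread('pics/side5.png')
cv2.imwrite('pics/side5z.png',cv2.resize(a[120:280,220:380],(800,600),interpolation=cv2.INTER_CUBIC))
E
```

```text
(no output)
```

View pics/side5z.png

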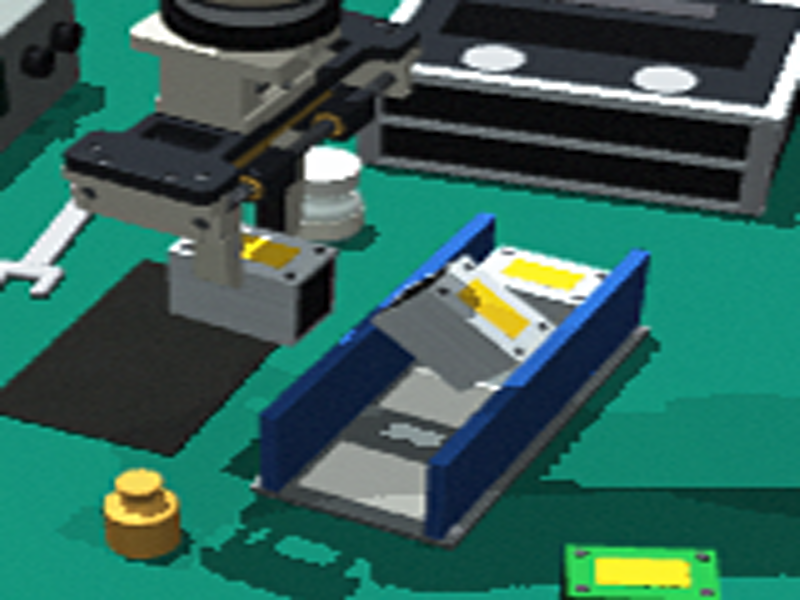

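The side view shows housing 2 lying pitched and wedged between the rails, +x end up. It had turned about the pads in the grip, which explains the null retest: its heavy end sagged. That, with the repeated alternation earlier, makes it the rattler. I'll put housing 3 back and then recover housing 2.

Request:
{"api": "play_rows", "payload": {
  "plan": [
    [[-1,0,0,0,0.005,-0.027,0],[-1,-0.036,0,0,0,0,0],[-1,-0.036,-0.001,0,0,0,0],[-1,0,0,0.04,0,0,0],[-1,0,0,0.036,0,0,0],[-1,0,0,0.025,0,0,0],[-1,0,0,0.009,0,0,0],[-1,0,0,0.003,0,0,0],[-1,0,0,0,0,0,0],[0.4,0,0,0,0,0,0]]
  ]
}}

```text
clock: 49.65
tcp_pos: [0.521, 0.0816, 0.0341]
ee_rot: [-0.001, 0.997, -0.073, 0.002]
force: [0.7, -1.0, -0.3]
finger_gap: 0.475
```

Request:
{"api": "play_rows", "payload": {
  "plan": [
    [[0.4,0,0,0,0,0,0],[0.4,0,0,0,0,0,0],[0.4,0,0,-0.02,0,0,0],[0.4,0,0,-0.04,0,0,0],[0.4,0,0,-0.045,0,0,0],[0.4,0,0.04,-0.02,0,0,0],[0.4,0,0.045,0,0,0,0],[0.4,0,0.03,0,0,0,0],[0.4,0,0,0,0,0,0],[0.4,0,0,0,0,0,0]]
  ]
}}

```text
clock: 50.65
tcp_pos: [0.5024, -0.0332, 0.1581]
ee_rot: [-0.0, 0.997, -0.074, 0.001]
force: [0.0, 0.4, -0.2]
finger_gap: 0.704
```

```bash
python3 - <<'E'
from h import *
s,p,R=tool(); print(s["clock"],p.round(4),yaw(R),R.as_matrix()[:,2].round(4),s["finger_gap"],np.round(s["qpos"],2))
f=env.grab_frame("wrist"); im=f["image"]; cv2.imwrite("pics/w6.png",im); T=wcam(f,p,R)
g=env.grab_frame("side"); cv2.imwrite("pics/s6.png",cv2.resize(g["image"][120:280,220:380],(800,600),interpolation=cv2.INTER_CUBIC))
for c in blobs(im,(22,120,120),(35,255,255),60):
    M=cv2.moments(c); q=(M['m10']/M['m00'],M['m01']/M['m00'])
    for z in(.056,.066):
        r=cv2.minAreaRect(cast(f,c[:,0,:],z,T)[:,:2].astype(np.float32)); print(np.round(q,0),z,np.round(r[0],4),np.round(r[1],4),round(r[2],1))
E
```

```text
50.65 [ 0.5024 -0.0332  0.1581] -8.491326306044737 [ 0.0012 -0.     -1.    ] 0.704260099336942 [ 0.39  0.49 -0.53  1.89  0.33  0.84 -2.03]
[242. 236.] 0.056 [0.4788 0.006 ] [0.0234 0.0223] 81.5
[242. 236.] 0.066 [0.4824 0.0042] [0.0225 0.0215] 81.5
[341. 217.] 0.056 [ 0.4845 -0.0881] [0.0159 0.0216] 85.0
[341. 217.] 0.066 [ 0.4878 -0.0865] [0.0153 0.0209] 85.0
```

View pics/w6.png

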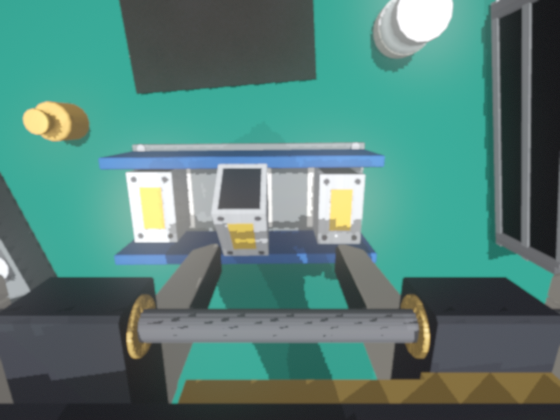

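View pics/s6.png

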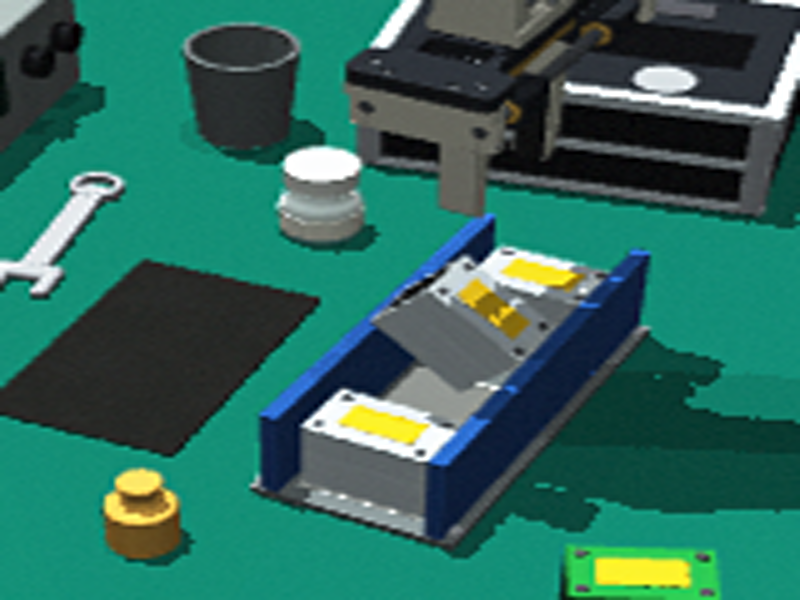

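Housings 1 and 3 stand upright. Housing 2, at (242,210) in the wrist view, is wedged and pitched about 40° in its slot. I'll grip it across its width at its centre.

Request:
{"api": "play_rows", "payload": {
  "plan": [
    [[0.4,-0.001,-0.033,0.01,0,0,0],[0.4,0,0,0.032,0,0,0],[0.4,0,0,0.032,0,0,0],[0.4,0,0,0.028,0,0,0],[0.4,0,0,0,0,0,0],[-1,0,0,0,0,0,0],[-1,0,0,0,0,0,0],[-1,0,0,0,0,0,0],[-1,0,0,0,0,0,0],[-1,0,0,0,0,0,0]]
  ]
}}

```text
clock: 51.75
tcp_pos: [0.5071, -0.0015, 0.0568]
ee_rot: [0.001, 0.997, -0.074, 0.001]
force: [-0.2, -3.8, 6.8]
finger_gap: 0.431
```

```bash
python3 - <<'E'
from h import *
s,p,R=tool(); print(s["clock"],p.round(4),yaw(R),R.as_matrix()[:,2].round(4),s["finger_gap"],np.round(s["force"],2))
g=env.grab_frame("side"); cv2.imwrite("pics/s7.png",cv2.resize(g["image"][120:280,220:380],(800,600),interpolation=cv2.INTER_CUBIC))
E
```

```text
51.75 [ 0.5071 -0.0015  0.0568] -8.482954523848303 [ 0.0026 -0.0022 -1.    ] 0.431080632605476 [-0.23 -3.76  6.8 ]
```

View pics/s7.png

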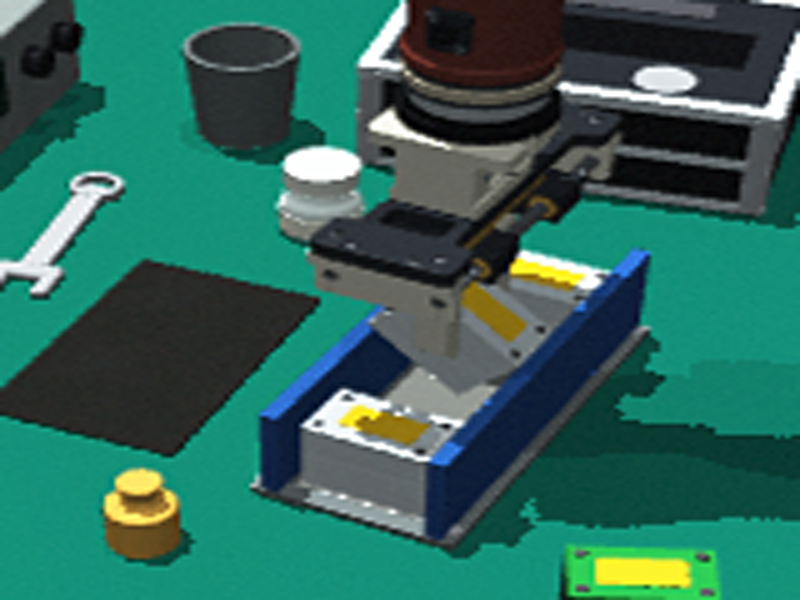

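Request:
{"api": "play_rows", "payload": {
  "plan": [
    [[-1,0,0,-0.03,0,0,0],[-1,0,0,-0.035,0,0,0],[-1,0,0,-0.035,0,0,0],[-1,0.038,-0.006,0,0,0,0],[-1,0.04,-0.006,0,0,0,0],[-1,0.04,-0.006,0,0,0,0],[-1,0.03,0,0,0,-0.12,0],[-1,0,0,0,0,-0.14,0],[-1,0,0,0,0,-0.14,0],[-1,0,0,0,0,-0.14,0]]
  ]
}}

```text
clock: 52.8
tcp_pos: [0.6552, -0.0034, 0.1555]
ee_rot: [-0.02, 0.961, -0.07, -0.267]
force: [0.6, -0.5, -3.0]
finger_gap: 0.427
```

```bash
python3 - <<'E'
from h import *
s,p,R=tool(); print(s["clock"],p.round(4),yaw(R),R.as_matrix()[:,2].round(4),s["finger_gap"],np.round(s["force"],2))
g=env.grab_frame("side"); cv2.imwrite("pics/s8.png",cv2.resize(g["image"][80:240,200:360],(800,600),interpolation=cv2.INTER_CUBIC))
E
```

```text
52.8 [ 0.6552 -0.0034  0.1555] -8.353268738044257 [-0.5097  0.0769 -0.8569] 0.42703193525331823 [ 0.61 -0.47 -3.01]
```

View pics/s8.png

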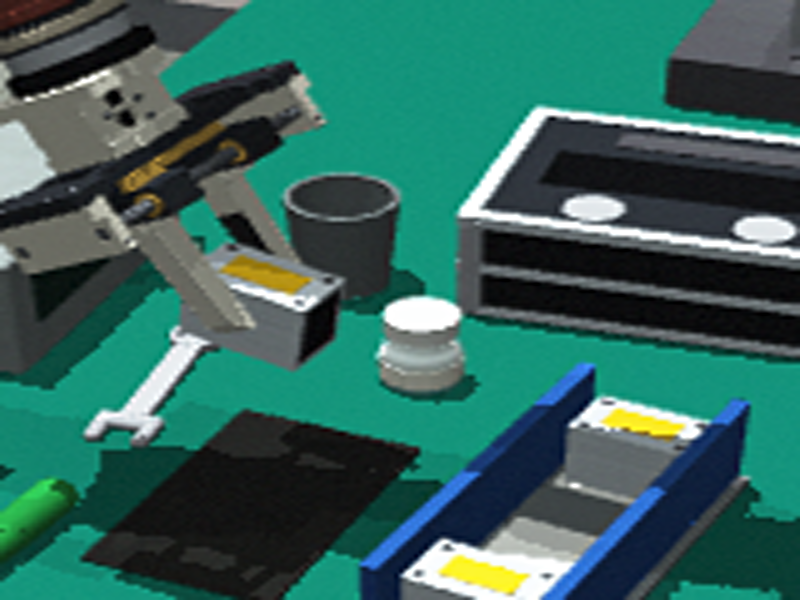

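The housing hangs level with the tool tilted 31°. I'll lower it straight down onto the mat and release.

Request:
{"api": "play_rows", "payload": {
  "plan": [
    [[-1,0.0157,0,0.0261,0,0,0],[-1,0.0157,0,0.0261,0,0,0],[-1,0.0157,0,0.0261,0,0,0],[-1,0.0147,0,0.0245,0,0,0],[-1,0.0028,0,0.0046,0,0,0],[-1,0.0018,0,0.003,0,0,0],[-1,0,0,0,0,0,0],[0.6,0,0,0,0,0,0],[0.6,0,0,0,0,0,0],[0.6,0,0,0,0,0,0]]
  ]
}}

```text
clock: 53.85
tcp_pos: [0.6559, -0.0038, 0.0285]
ee_rot: [-0.02, 0.962, -0.071, -0.264]
force: [0.3, -0.2, -0.2]
finger_gap: 0.642
```

```bash
python3 - <<'E'
from h import *
s,p,R=tool(); print(s["clock"],p.round(4),yaw(R),R.as_matrix()[:,2].round(4),s["finger_gap"],np.round(s["force"],2),np.round(s["qpos"],2))
# after: retreat 0.1 up then turn to level & tool yaw so y along housing length
p1=p+np.array([0,0,.10]); 
for Y in (82,):
  print(delta(p1,R,p1,yawR(Y)))
legs(p,R,[(p+np.array([0.02,0,.045]),R,1),(p+np.array([0.01,0,.12]),yawR(82),13)])
g=env.grab_frame("side"); cv2.imwrite("pics/s9.png",cv2.resize(g["image"][80:240,200:360],(800,600),interpolation=cv2.INTER_CUBIC))
E
```

```text
53.85 [ 0.6559 -0.0038  0.0285] -8.403371602463515 [-0.5049  0.0748 -0.86  ] 0.6422694549724601 [ 0.25 -0.25 -0.22] [ 0.17  1.16 -0.47  0.94  0.28  1.64 -1.92]
(array([0., 0., 0.]), array([-0.42181613,  0.41849161, -1.53661965]))
[-0.006, -0.003, -0.049] [0.0, 0.0, 0.0]
[-0.004, 0.0, -0.005] [-0.032, 0.032, -0.118]
[-0.003, -0.0, -0.005] [-0.032, 0.032, -0.118]
[-0.003, -0.0, -0.005] [-0.032, 0.032, -0.118]
[-0.003, -0.001, -0.005] [-0.032, 0.032, -0.118]
[-0.003, -0.001, -0.005] [-0.032, 0.032, -0.118]
[-0.003, -0.001, -0.005] [-0.032, 0.032, -0.118]
[-0.002, -0.001, -0.005] [-0.032, 0.032, -0.118]
[-0.002, -0.001, -0.005] [-0.032, 0.032, -0.118]
[-0.002, -0.001, -0.005] [-0.032, 0.032, -0.118]
[-0.001, -0.001, -0.006] [-0.032, 0.032, -0.118]
[-0.001, -0.001, -0.006] [-0.032, 0.032, -0.118]
[-0.001, -0.001, -0.006] [-0.032, 0.032, -0.118]
[-0.0, -0.001, -0.006] [-0.032, 0.032, -0.118]
```

View pics/s9.png

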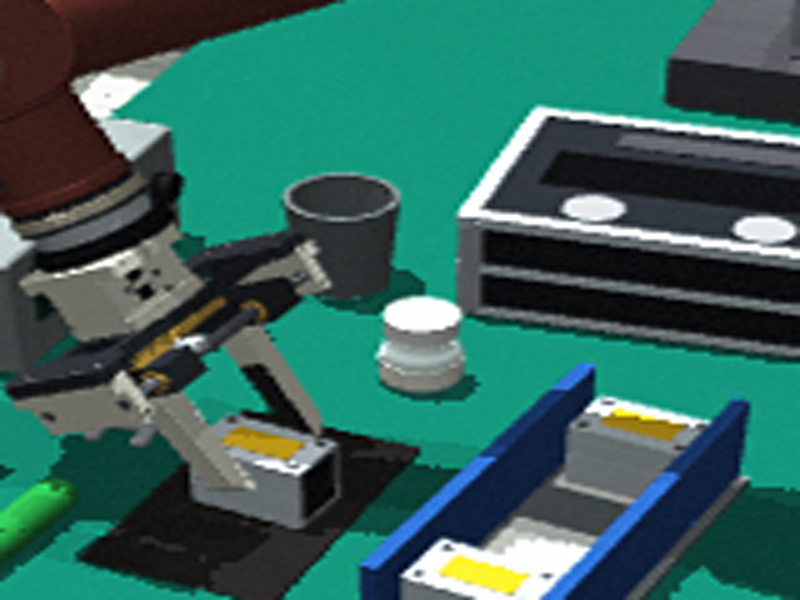

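```bash
python3 - <<'E'
from h import *
s,p,R=tool()
q=p+R.apply([0,0,-.05]); print(q)
legs(q,R,[(np.array([.657,-.004,.145]),yawR(82),12)])
E
```

```text
[ 0.68097214 -0.00753511  0.07112474]
[-0.005, 0.0, -0.004] [-0.035, 0.035, -0.128]
[-0.005, -0.0, -0.004] [-0.035, 0.035, -0.128]
[-0.004, -0.001, -0.005] [-0.035, 0.035, -0.128]
[-0.004, -0.001, -0.005] [-0.035, 0.035, -0.128]
[-0.004, -0.002, -0.005] [-0.035, 0.035, -0.128]
[-0.003, -0.002, -0.005] [-0.035, 0.035, -0.128]
[-0.003, -0.002, -0.005] [-0.035, 0.035, -0.128]
[-0.002, -0.002, -0.006] [-0.035, 0.035, -0.128]
[-0.002, -0.002, -0.006] [-0.035, 0.035, -0.128]
[-0.001, -0.002, -0.006] [-0.035, 0.035, -0.128]
[-0.001, -0.002, -0.006] [-0.035, 0.035, -0.128]
[-0.0, -0.002, -0.006] [-0.035, 0.035, -0.128]
```

Request:
{"api": "play_rows", "payload": {
  "plan": [
    [[0.6,0,0,-0.05,0,0,0],[1,-0.02,0,-0.034,0,0,0],[1,-0.005,0,0,-0.035,0.035,-0.128],[1,-0.005,0,0,-0.035,0.035,-0.128],[1,-0.004,-0.001,0,-0.035,0.035,-0.128],[1,-0.004,-0.001,0,-0.035,0.035,-0.128],[1,-0.003,-0.002,0,-0.035,0.035,-0.128],[1,-0.003,-0.002,0,-0.035,0.035,-0.128],[1,-0.002,-0.002,0,-0.035,0.035,-0.128],[1,-0.002,-0.002,0,-0.035,0.035,-0.128]]
  ]
}}

```text
clock: 54.9
tcp_pos: [0.6525, -0.0046, 0.1224]
ee_rot: [-0.008, 0.891, 0.443, -0.097]
force: [0.8, -0.7, -0.6]
finger_gap: 1.005
```

```bash
python3 - <<'E'
from h import *
s,p,R=tool(); print(s["clock"],p.round(4),yaw(R),R.as_matrix()[:,2].round(4),s["finger_gap"],np.round(s["force"],2),np.round(s["qpos"],2))
f=env.grab_frame("wrist"); im=f["image"]; cv2.imwrite("pics/w10.png",im); T=wcam(f,p,R)
for c in blobs(im,(22,120,100),(35,255,255),60):
    M=cv2.moments(c); q=(M['m10']/M['m00'],M['m01']/M['m00'])
    r=cv2.minAreaRect(cast(f,c[:,0,:],.053,T)[:,:2].astype(np.float32)); print(np.round(q,0),np.round(r[0],4),np.round(r[1],4),round(r[2],1))
s,p,R=tool()
legs(p,R,[(np.array([.657,-.004,.10]),yawR(81.7),5)])
E
```

```text
54.9 [ 0.6525 -0.0046  0.1224] 53.35668112696893 [-0.1794 -0.0722 -0.9811] 1.0045141629479428 [ 0.76 -0.65 -0.58] [ 0.28  0.89 -0.71  1.3   0.57  1.35 -1.12]
[211. 347.] [ 0.4868 -0.0916] [0.0179 0.0374] 79.5
[304. 193.] [ 0.6692 -0.0056] [0.0185 0.0387] 82.1
[0.002, 0.001, 0.004] [-0.028, 0.028, -0.1]
[0.001, 0.001, 0.004] [-0.028, 0.028, -0.1]
[0.001, 0.001, 0.004] [-0.028, 0.028, -0.1]
[0.001, 0.001, 0.005] [-0.028, 0.028, -0.1]
[0.001, 0.001, 0.005] [-0.028, 0.028, -0.1]
```

View pics/w10.png

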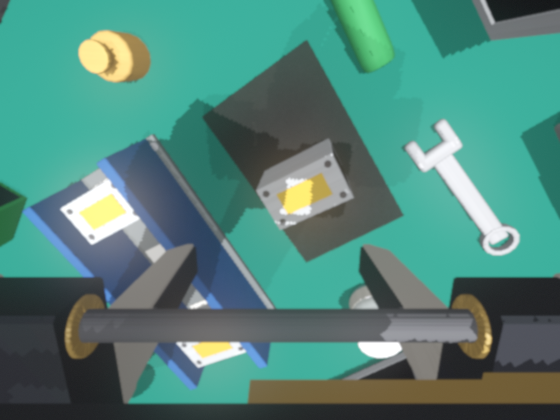

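```bash
python3 - <<'E'
from h import *
s,p,R=tool(); print(p)
legs(p,R,[(np.array([.667,-.0054,.10]),yawR(81.7),5)])
E
```

```text
[ 0.65096733 -0.00512927  0.1232934 ]
[0.003, 0.003, 0.004] [-0.028, 0.028, -0.1]
[0.002, 0.003, 0.004] [-0.028, 0.028, -0.1]
[0.002, 0.003, 0.004] [-0.028, 0.028, -0.1]
[0.001, 0.003, 0.004] [-0.028, 0.028, -0.1]
[0.001, 0.003, 0.005] [-0.028, 0.028, -0.1]
```

Request:
{"api": "play_rows", "payload": {
  "plan": [
    [[1,0.003,0.003,0.004,-0.035,0.035,-0.125],[1,0.002,0.003,0.004,-0.035,0.035,-0.125],[1,0.002,0.004,0.004,-0.035,0.035,-0.125],[1,0.002,0.005,0.008,-0.035,0.035,-0.125],[1,0,0,0.015,0,0,0],[1,0,0,0.025,0,0,0],[1,0,0,0.012,0,0,0],[1,0,0,0,0,0,0],[1,0,0,0,0,0,0],[1,0,0,0,0,0,0]]
  ]
}}

```text
clock: 55.95
tcp_pos: [0.6688, -0.0039, 0.0489]
ee_rot: [-0.0, 0.759, 0.651, 0.0]
force: [0.5, 0.6, 0.2]
finger_gap: 1.0
```

```bash
python3 - <<'E'
from h import *
s,p,R=tool(); print(s["clock"],p.round(4),yaw(R),R.as_matrix()[:,2].round(4),s["finger_gap"],np.round(s["force"],2),np.round(s["qpos"],2))
f=env.grab_frame("wrist"); im=f["image"]; cv2.imwrite("pics/w11.png",im); T=wcam(f,p,R)
for c in blobs(im,(22,120,100),(35,255,255),60):
    M=cv2.moments(c); q=(M['m10']/M['m00'],M['m01']/M['m00'])
    r=cv2.minAreaRect(cast(f,c[:,0,:],.053,T)[:,:2].astype(np.float32)); print(np.round(q,0),np.round(r[0],4),np.round(r[1],4),round(r[2],1))
print(delta(p,R,[.667,-.0054,.031],yawR(81.7)))
E
```

```text
55.95 [ 0.6688 -0.0039  0.0489] 81.23134672268704 [ 0.e+00  9.e-04 -1.e+00] 0.9995103151218687 [0.47 0.64 0.21] [ 0.39  0.95 -0.82  1.5   0.76  1.03 -0.77]
[258. 255.] [ 0.6602 -0.0043] [0.0177 0.0195] 81.2
(array([-0.00176722, -0.00158663,  0.01785148]), array([-0.0001007 , -0.00093032, -0.00817949]))
```

View pics/w11.png

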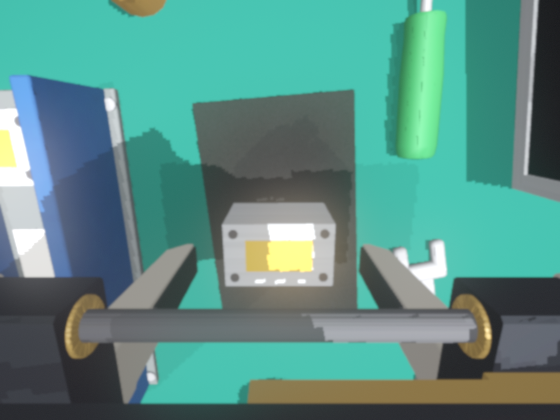

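Request:
{"api": "play_rows", "payload": {
  "plan": [
    [[1,-0.001,0,0.018,0,0,0],[-1,0,0,0,0,0,0],[-1,0,0,0,0,0,0],[-1,0,0,0,0,0,0],[-1,0,0,0,0,0,0],[-1,0,0,0,0,0,0],[-1,0,0,0,0,0,0],[-1,0,0,-0.03,0,0,0],[-1,0,0,-0.045,0,0,0],[-1,0,0,-0.045,0,0,0]]
  ]
}}

```text
clock: 57.0
tcp_pos: [0.6664, -0.0061, 0.1492]
ee_rot: [-0.002, 0.759, 0.651, -0.002]
force: [0.5, -0.8, -3.5]
finger_gap: 0.706
```

```bash
python3 - <<'E'
from h import *
s,p,R=tool(); print(s["clock"],p.round(4),yaw(R),R.as_matrix()[:,2].round(4),s["finger_gap"],np.round(s["force"],2),np.round(s["qpos"],2))
A=np.array([.535,-.350,p[2]+.01])
m=p+(A-p)*.5
legs(p,R,[(A,yawR(92.3),9)])
E
```

```text
57.0 [ 0.6664 -0.0061  0.1492] 81.28864954033946 [-6.3e-03 -1.0e-04 -1.0e+00] 0.7062766824007894 [ 0.53 -0.75 -3.53] [ 0.42  0.84 -0.88  1.42  0.66  1.2  -0.7 ]
[-0.04, -0.009, -0.001] [-0.001, 0.0, -0.021]
[-0.04, -0.01, -0.001] [-0.001, 0.0, -0.021]
[-0.04, -0.01, -0.001] [-0.001, 0.0, -0.021]
[-0.039, -0.011, -0.001] [-0.001, 0.0, -0.021]
[-0.039, -0.012, -0.001] [-0.001, 0.0, -0.021]
[-0.039, -0.013, -0.001] [-0.001, 0.0, -0.021]
[-0.039, -0.014, -0.001] [-0.001, 0.0, -0.021]
[-0.038, -0.015, -0.001] [-0.001, 0.0, -0.021]
[-0.038, -0.015, -0.001] [-0.001, 0.0, -0.021]
```

Request:
{"api": "play_rows", "payload": {
  "plan": [
    [[-1,-0.04,-0.009,-0.001,0,0,-0.021],[-1,-0.04,-0.01,-0.001,0,0,-0.021],[-1,-0.04,-0.01,-0.001,0,0,-0.021],[-1,-0.039,-0.011,-0.001,0,0,-0.021],[-1,-0.039,-0.012,-0.001,0,0,-0.021],[-1,-0.039,-0.013,-0.001,0,0,-0.021],[-1,-0.039,-0.014,-0.001,0,0,-0.021],[-1,-0.038,-0.015,-0.001,0,0,-0.021],[-1,-0.038,-0.015,-0.001,0,0,-0.021],[-1,0,0,0,0,0,0]]
  ]
}}

```text
clock: 58.0
tcp_pos: [0.5296, -0.3598, 0.1563]
ee_rot: [-0.001, 0.699, 0.715, -0.005]
force: [-1.0, -1.4, -3.8]
finger_gap: 0.704
```

```bash
python3 - <<'E'
from h import *
for i in range(3): f=env.grab_frame("wrist")
s,p,R=tool(); print(s["clock"],p.round(4),yaw(R),R.as_matrix()[:,2].round(4),s["finger_gap"],np.round(s["force"],2),np.round(s["qpos"],2))
f=env.grab_frame("wrist"); im=f["image"]; cv2.imwrite("pics/w12.png",im)
g=env.grab_frame("top"); cv2.imwrite("pics/t12.png",g["image"])
np.savez("w12.npz",p=p,R=R.as_matrix())
E
```

```text
58.15 [ 0.5343 -0.349   0.158 ] 92.09063259145631 [-0.0031  0.0024 -1.    ] 0.7061952901050299 [ 1.52  1.11 -3.34] [ 1.05  0.83 -0.99  1.5   0.71  1.21 -0.01]
```

View pics/w12.png

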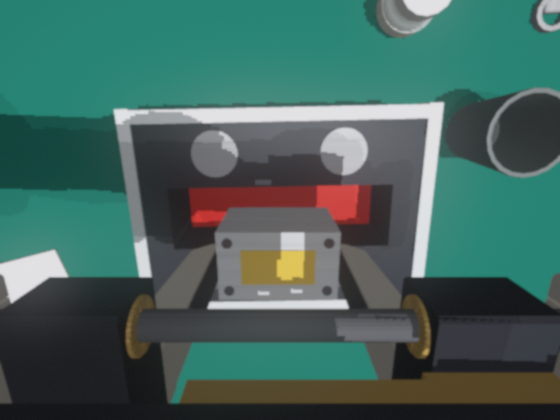

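View pics/t12.png

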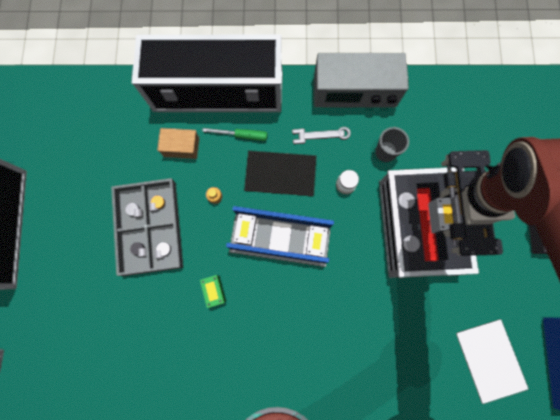

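```bash
python3 - <<'E'
from h import *
import cv2
im=cv2.imread("pics/w12.png")
cv2.imwrite("pics/w12z.png",cv2.resize(im[165:265,140:420],(800,286),interpolation=cv2.INTER_CUBIC))
d=np.load("w12.npz"); R=Ro.from_matrix(d["R"]); p=d["p"]
f=env.grab_frame("wrist"); T=wcam(f,p,R)
print(cast(f,[[168,187],[392,185],[172,249],[390,245],[135,122],[427,119]],.09,T).round(4))
# own housing: patch centre
hs=blobs(im,(18,120,80),(35,255,255),60)
for c in hs: print(cv2.boundingRect(c))
g=env.grab_frame("top")
E
```

```text
[[ 0.4459 -0.3265  0.09  ]
 [ 0.6249 -0.3183  0.09  ]
 [ 0.4462 -0.38    0.09  ]
 [ 0.6301 -0.3695  0.09  ]
 [ 0.4237 -0.2771  0.09  ]
 [ 0.6445 -0.2669  0.09  ]]
(182, 374, 378, 28)
(126, 304, 12, 54)
(415, 299, 16, 59)
(241, 251, 74, 33)
```

View pics/w12z.png

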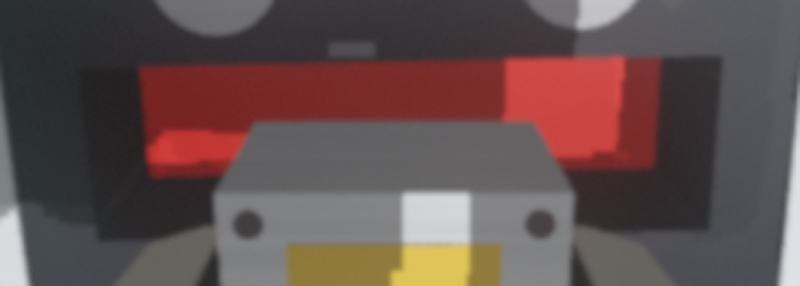

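Request:
{"api": "play_rows", "payload": {
  "plan": [
    [[-1,0,0.001,0,0,0,-0.01],[-1,0,0,0.02,0,0,0],[-1,0,0,0.03,0,0,0],[-1,0,0,0.02,0,0,0],[-1,0,0,0.013,0,0,0],[-1,0,0,0.008,0,0,0],[-1,0,0,0.004,0,0,0],[-1,0,0,0.003,0,0,0],[-1,0,0,0,0,0,0],[-1,0,0,0,0,0,0]]
  ]
}}

```text
clock: 59.35
tcp_pos: [0.5363, -0.3499, 0.0615]
ee_rot: [-0.0, 0.691, 0.723, -0.0]
force: [-0.1, 0.5, -3.5]
finger_gap: 0.707
```

```bash
python3 - <<'E'
from h import *
s,p,R=tool(); print(s["clock"],p.round(4),yaw(R),R.as_matrix()[:,2].round(4),s["finger_gap"],np.round(s["force"],2))
f=env.grab_frame("wrist"); cv2.imwrite("pics/w13.png",f["image"])
E
```

```text
59.35 [ 0.5363 -0.3499  0.0615] 92.66020052904992 [-6.e-04 -1.e-04 -1.e+00] 0.7066361750617858 [-0.12  0.54 -3.52]
```

View pics/w13.png

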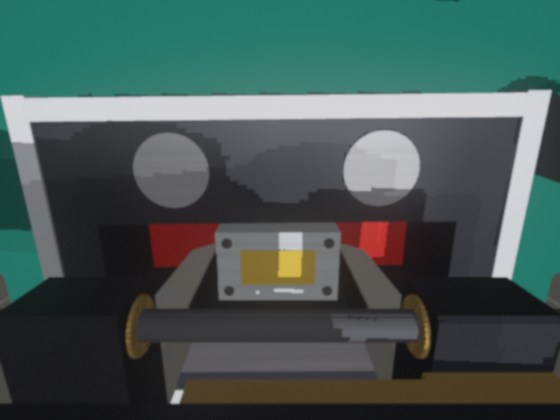

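Request:
{"api": "play_rows", "payload": {
  "plan": [
    [[-1,0,0,0.002,0,0,0],[-1,0,0,0.002,0,0,0],[-1,0,0,0,0,0,0],[0.95,0,0,0,0,0,0],[0.95,0,0,0,0,0,0],[0.95,0,0,0,0,0,0],[0.95,0,0,0,0,0,0],[0.95,0,0,-0.02,0,0,0],[0.95,0,0,-0.04,0,0,0],[0.95,0,0,-0.045,0,0,0]]
  ]
}}

```text
clock: 60.4
tcp_pos: [0.535, -0.3497, 0.1616]
ee_rot: [-0.002, 0.69, 0.723, -0.001]
force: [0.9, -0.5, 0.3]
finger_gap: 0.975
```

```bash
python3 - <<'E'
from h import *
s,p,R=tool(); print(s["clock"],p.round(4),yaw(R),R.as_matrix()[:,2].round(4),s["finger_gap"],np.round(s["force"],2))
f=env.grab_frame("wrist"); cv2.imwrite("pics/w14.png",f["image"]); T=wcam(f,p,R)
for c in blobs(f["image"],(20,120,80),(35,255,255),100):
    r=cv2.minAreaRect(cast(f,c[:,0,:],.08,T)[:,:2].astype(np.float32)); print(np.round(r[0],4),np.round(r[1],4),round(r[2],1))
g=env.grab_frame("side"); cv2.imwrite("pics/s14.png",g["image"])
E
```

```text
60.4 [ 0.535  -0.3497  0.1616] 92.67894542649289 [-0.0046  0.002  -1.    ] 0.9750363452582739 [ 0.87 -0.47  0.35]
[ 0.67   -0.5293] [0.323 0.034] 3.0
[ 0.3445 -0.4811] [0.0543 0.0116] 86.2
[ 0.7324 -0.455 ] [0.0146 0.0671] 15.4
[ 0.5363 -0.3496] [0.0383 0.018 ] 2.7
```

View pics/w14.png

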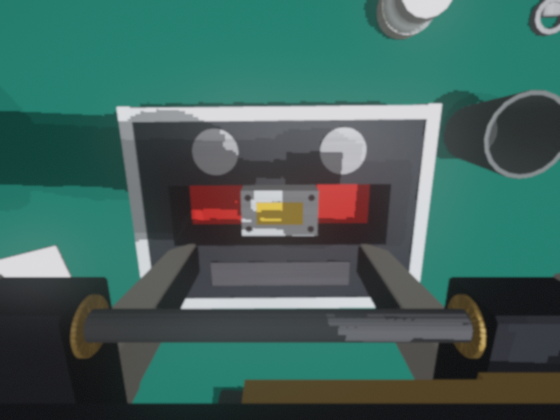

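View pics/s14.png

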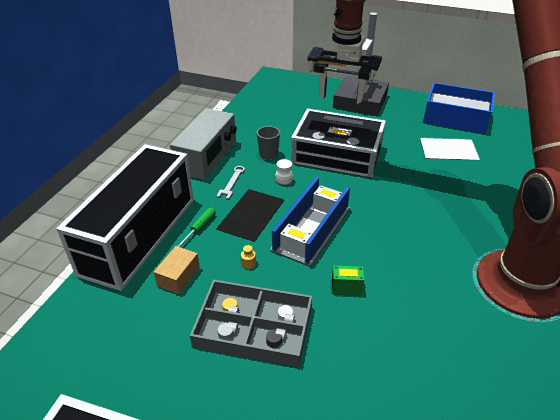

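```bash
python3 - <<'E'
from h import *
print(env.get_state()["clock"]); print(env.job_done())
E
```

```text
60.5
the job is handed in; nothing more can be done
None
```

I put the middle housing (rack y = 0) on the red compartment floor as the rattler and handed in at 60.5 s of the 72 s allowed. I am not fully certain it is the right one, and one set-down may have broken the drop rule.

**Which one rattles:** I tipped all three over 25° both ways.
- **Middle one:** its levelled moment switched by about 0.05 Nm each time in the first series of tips, against the expected 0.07. In a later series it showed no change.
- **Why the later series may not count:** I then found it turned about 30–40° in the fingers, heavy end down. I took that as the cause, but did not confirm it by a repeat test.
- **Other two:** the +y housing showed no change in a clean retest. The −y housing showed about 0.01–0.02 Nm and was not retested.

**Possible failure:** when I put the middle housing back after those tips, it ended up wedged at a slant between the rails. I did not see it happen, so I cannot rule out that it dropped faster than 0.6 m/s. I gripped it again, stood it on the mat, took it by its ends and lowered it into the compartment.

**Last checks:**
- Its patch is at (0.536, −0.350), within 1 mm of the compartment centre, with yaw 2.7°, matching the case. It looks flat and upright.
- In the side view the two outer housings stand upright between the rails. The other objects look unmoved, though I did not measure them.
- The gripper was open and clear above the case, with no contact force.

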